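# Load the reference tubes and wind the reader's lift table up to its marker

### The arm

A 6-joint arm with a two-finger parallel gripper is mounted at the origin on the work surface. World frame = base frame: x ahead of the robot, y to its left, z up, the work surface at z = 0. Lengths are in m, angles in rad, forces in N, time in s.
With the tool pointing down it reaches from about 0.35 to 0.85 m from the base axis. Payload 8.1 kg.
Tool frame: the origin (TCP) lies at the very end of the fingers, on their centre line; the grasp point (between the pads) lies 19 mm behind it; z points along the fingers, x is the direction in which the jaws open and shut, and the axes are right-handed (so a half turn about z gives the same grasp; the last joint's range is limited). The gripper opens to 85 mm and grips with 20 to 120 N. Pads are 22 mm wide; open, the fingers measure 114 mm over their backs; the gripper's body (76 mm by 85 mm) begins 54 mm behind the grasp point. The pads swing forward as they close: fully open they stand 13 mm farther back than shut.
Start: joints at [-1.303, 0.13, 1.488, -0, 1.523, -0.085], TCP at [0.207, -0.563, 0.231] pointing down, gripper open.
Joint ranges: [-2.96, 2.96], [-0.89, 2.26], [0.02, 2.5], [-1.34, 4.48], [0, 2.73], [-2.66, 2.66]. Speed limits (rad/s): [2.39, 2.39, 2.79, 3.14, 3.14, 3.14].

### API

Orientations are given as [roll, pitch, yaw] about the fixed x, y, z axes, in that order (R = Rz(yaw) Ry(pitch) Rx(roll)).
In Python, from workcell import bot gives the robot as it stands. The module is installed in compiled form; this text tells all that it offers.
- The arm moves only by the shell command python3 -m creep 'ROWS' [FORCE]. ROWS is JSON, a list of rows, each a list of 3 entries, a list of its own where there are three numbers: the closure, from 0 (fully open) to 1 (shut), then the shift along the tool's x, y, z in mm, then the turn about the tool's z in degrees. A call has 1 to 10 rows; each row is the pose to reach, as a shift and turn from the pose commanded when the call began, along the tool's axes at that moment; what a row does not reach only later rows make up. A row lasts 1/12 s, in which the tool goes at most 41.7 mm and 7.16 degrees, less where a joint would pass 70% of its speed; a pose out of reach is approached as far as the arm can. A call with a gripper value outside its range is refused whole. The fingers move at their own pace and stop on an object; FORCE is the grip in N (left out, the last holds). Time passes only in rows, so rows that repeat a pose let the fingers close. It gives the time, the measured TCP pose, the force and the opening at its end, in the units of the state.
- bot.get_state(): the state, without advancing time (a new reading comes with each control period).
- bot.capture(name): name is "scene" or "top"; returns (picture, depth): 420x560x3 uint8, blue, green, red; 420x560 float32, m along the optical axis (not along the pixel's ray), 0 where there is no reading.
- bot.camera_model(name): a dict with "K" (3x3 intrinsics, pixels), "rvec" (rotation vector, rad) and "tvec" (3), from world to camera coordinates, as OpenCV has them. Camera axes: x right, y down, z forward; pixel columns grow to the right and rows downward; lengths in m; the calibration is good to about 2 mm. A picture is of the moment at which its call begins. camera_model takes no time and is no camera call.
- bot.finish_job(): hands the job in, once; it reports no verdict.
The state is a dict: "clock": time; "qpos": joint angles; "qvel": joint speeds; "joint_torque": joint torques, N m; "eef_pos": TCP position; "tool_rot": TCP orientation; "contact_force": force on the tool from outside, world axes, zero at the start; "ft_torque": the same for the moment, N m; "opening": opening from 0.0 (shut) to 1.0 (fully open).
Only numpy, scipy, OpenCV 4.12 (cv2) and the standard library are available. Lean on these libraries where they do the work, as an engineer would, in place of code of your own. Each camera call takes 0.05 s, during which the arm holds its last target.

### The job

The culture-tube reader is due for its check. First press every reference tube lying on the bench down into a spring clip of the lift table, one tube to a clip and about centred, until it snaps fully home. Then fit the loose crank on the square drive stub and wind the table up with it until the table's black pointer is level with the black marker on the post, set the selector knob to the position with three dots, and put the crank back standing upright on its rubber mat, without shifting the marker or disturbing the other things on the bench.

Things in the scene. Friction and masses are not known exactly. Their poses are not given: they have to be found in the camera images.
- tube1: reference tube, solid, amber, 16 mm diameter, ~108 mm of body from x = -60 to +48 mm, then a white hexagonal cap (18 mm across flats) to x = +66 mm that keeps it from rolling; 30 g; absent in some runs. Origin on the axis at the middle of the length to be clipped; x along the tube to the cap. Starts lying on the bench, axis 8 to 9 mm up. The cap may point either way in a clip.
- tube2: reference tube, solid, amber, 16 mm diameter, ~108 mm of body from x = -60 to +48 mm, then a white hexagonal cap (18 mm across flats) to x = +66 mm that keeps it from rolling; 30 g; absent in some runs. Origin on the axis at the middle of the length to be clipped; x along the tube to the cap. Starts lying on the bench, axis 8 to 9 mm up. The cap may point either way in a clip.
- tube3: reference tube, solid, amber, 16 mm diameter, ~108 mm of body from x = -60 to +48 mm, then a white hexagonal cap (18 mm across flats) to x = +66 mm that keeps it from rolling; 30 g; absent in some runs. Origin on the axis at the middle of the length to be clipped; x along the tube to the cap. Starts lying on the bench, axis 8 to 9 mm up. The cap may point either way in a clip.
- slot1 (a point): clip nearest the drive stub: where the middle of a seated tube's axis comes, 26 mm above the table's plate (84 mm above the bench with the table down; rises with it). x along the seated tube, y across the clips, z up. Three equal clips 50 mm apart; any tube fits any. Pressing in takes 5 to 12 N straight down, then the spring fingers hold the tube.
- slot2 (a point): middle clip, as slot1. In each clip a spine 12 mm wide, 18 mm high, 76 mm long supports the tube, and at x = -37..-23 and +23..+37 mm stands a pair of steel spring fingers: lips about 13 mm apart, 5 mm above the tube's axis, flaring to 25 mm apart 12 mm above it. Between x = -23 and +23 mm there are none, so a gripper can hold the tube at its middle.
- slot3 (a point): clip farthest from the drive stub, as slot1
- stub (a point): foot of the upright square steel drive stub on the lift's plinth, 50 mm above the bench, 180 mm from the middle clip beyond slot1: 16 mm square, 22 mm high, tapered in the top 5 mm; z up, x and y along its sides (turns with it). Clockwise from above raises the table, 12 mm a turn (45 mm at most). About 0.1 N m; stays where left. The fitted crank stands on this level and clears the table all round.
- crank: loose steel crank, 0.28 kg. Origin in the middle of the hub's underside, z up, x along the arm. Hub 30 mm square, with a square socket below (18.5 mm wide, 24 mm deep; fits the stub at four yaws, play 0.17 rad each way). On it a boss to lift by, 18 mm square, z = 32 to 58 mm. Arm 16 mm wide, top at z = 32 mm; at x = 70 mm an upright free-spinning black handle, 22 mm diameter, z = 35 to 77 mm.
- mat: flat black rubber mat, 110 x 110 mm, 2 mm thick, fixed, where the crank stands at the start; origin in the middle of its underside
- lift_line (a point): top of the black pointer at the far corner of the lift table on slot3's side, level with the table's plate; 58 mm above the bench with the table down; rises with the table
- mark (a point): tip, on the upper face, of the black marker on the aluminium scale post at that corner of the table: the height to wind to (varies; some 20 to 37 mm above the lowered table). Leave the marker where it is.
- selector (a joint): angle of the selector knob on the grey box, rad, growing clockwise from above: detents at 0 (one dot), 0.6 (two dots), 1.2 (three dots) and 1.8 (four dots); it snaps to the nearest on release. Starts at one or two dots. Under 0.1 N m to turn.
- selector_grip (a point): on the knob's axis, 66 mm above the bench, in the middle of its grip bar (42 mm long, 14 mm wide, 50 to 76 mm above the bench); x along the bar; the white line on its -x half points to the dots; turns with the knob. The box is 90 x 90 mm, 40 mm high, fixed.
There are look-alikes about, which are no part of the job. What is shaped like the crank but orange or red is not meant.

How it is judged:
By the outcome, as a careful person would: the job done as asked, in the order asked, and still so for the second after the job is handed in, with the robot touching nothing.
Of tube1, tube2, tube3 only 1 to 3 are there at a start; the rules pass over those that are not, and their reading is None.
At some moment in a run one of tube1, tube2, tube3 may be knocked a few centimetres aside while the robot is not near it.
It also fails if it takes over 210 s, if anything falls off the work surface, if the arm or the gripper's body presses on something with over 40 N, if the wrist force passes 120 N, or if a joint passes its speed limit or range.

## Working session

There is one attempt and no reset: what is moved stays moved. The work goes in short steps, Python scripts to look and compute and a shell command to move; the robot and the scene stay as the last step left them, time stands still between calls to the robot, and variables do not carry over. Pictures are saved under pics/ and viewed, and the job is handed in when it is done.

```bash
ls; mkdir -p pics
cat > h.py <<'E'
import numpy as np, cv2
from workcell import bot
def cam(n):
    m=bot.camera_model(n); K=np.array(m["K"],float).reshape(3,3); R=cv2.Rodrigues(np.array(m["rvec"],float).reshape(3,1))[0]; t=np.array(m["tvec"],float).reshape(3)
    return K,R,t
def ray(n,u,v,z):
    K,R,t=cam(n); c=-R.T@t; d=R.T@np.linalg.inv(K)@np.array([u,v,1.]); return c+d*(z-c[2])/d[2]
def proj(n,p):
    K,R,t=cam(n); q=K@(R@np.array(p,float)+t); return q[:2]/q[2]
def cloud(n,d):
    K,R,t=cam(n); v,u=np.indices(d.shape); P=np.stack([(u-K[0,2])*d/K[0,0],(v-K[1,2])*d/K[1,1],d],-1)
    return (P-t)@R
E
python3 - <<'E'
from h import *
s=bot.get_state(); print({k:np.round(v,3) for k,v in s.items()})
for n in("scene","top"):
    im,d=bot.capture(n); np.savez(f"pics/{n}0.npz",im=im,d=d); cv2.imwrite(f"pics/{n}0.png",im)
    K,R,t=cam(n); print(n,K.round(1).tolist(),(-R.T@t).round(3),R.round(2).tolist())
E
```

```text
pics
{'clock': np.float64(0.0), 'qpos': array([-1.303,  0.131,  1.489,  0.   ,  1.523, -0.085]), 'qvel': array([ 0.   , -0.   ,  0.002, -0.001, -0.   , -0.   ]), 'joint_torque': array([ 0.0000e+00, -5.6940e+01, -5.0055e+01, -0.0000e+00,  1.5000e-02,
       -0.0000e+00]), 'eef_pos': array([ 0.207, -0.562,  0.23 ]), 'tool_rot': array([-3.141e+00,  2.000e-03, -1.218e+00]), 'contact_force': array([ 0.202, -0.049, -0.007]), 'ft_torque': array([-0.021,  0.032, -0.065]), 'opening': np.float64(0.999)}
scene [[429.7, 0.0, 278.8], [0.0, 429.7, 212.0], [0.0, 0.0, 1.0]] [ 1.368 -0.094  0.783] [[0.12, 0.99, 0.01], [0.61, -0.06, -0.79], [-0.78, 0.1, -0.61]]
top [[503.4, 0.0, 275.7], [0.0, 503.4, 215.7], [0.0, 0.0, 1.0]] [0.371 0.005 1.309] [[-0.03, -1.0, -0.02], [-1.0, 0.03, -0.07], [0.07, 0.02, -1.0]]
```

View pics/scene0.png

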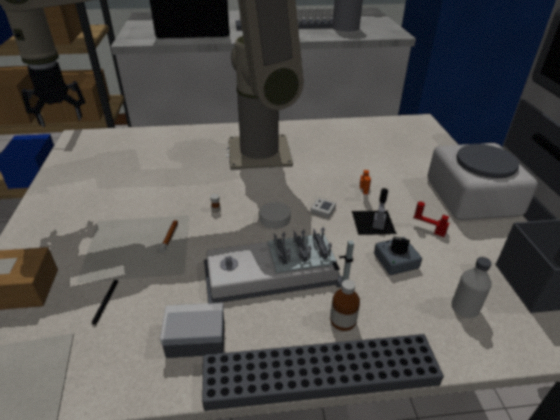

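View pics/top0.png

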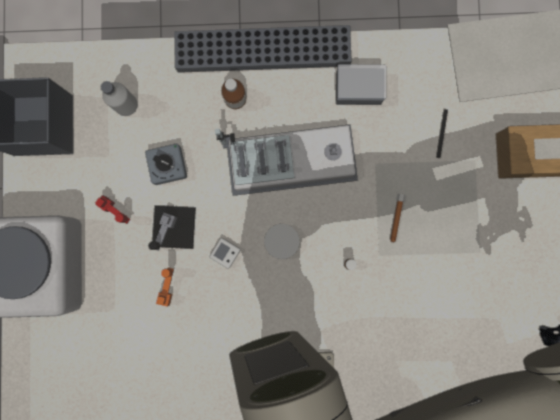

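Run:
```python
from h import *
z=np.load("pics/top0.npz"); im=z["im"]
a=cv2.resize(im[115:275,330:490],None,fx=4,fy=4,interpolation=cv2.INTER_CUBIC)
cv2.imwrite("pics/zt.png",a)
a=cv2.resize(im[90:310,90:370],None,fx=2.8,fy=2.7,interpolation=cv2.INTER_CUBIC)
cv2.imwrite("pics/zl.png",a)
im=np.load("pics/scene0.npz")["im"]
a=cv2.resize(im[160:320,190:460],None,fx=2.9,fy=2.9,interpolation=cv2.INTER_CUBIC)
cv2.imwrite("pics/zs.png",a)
```

```text
(no output)
```

View pics/zt.png

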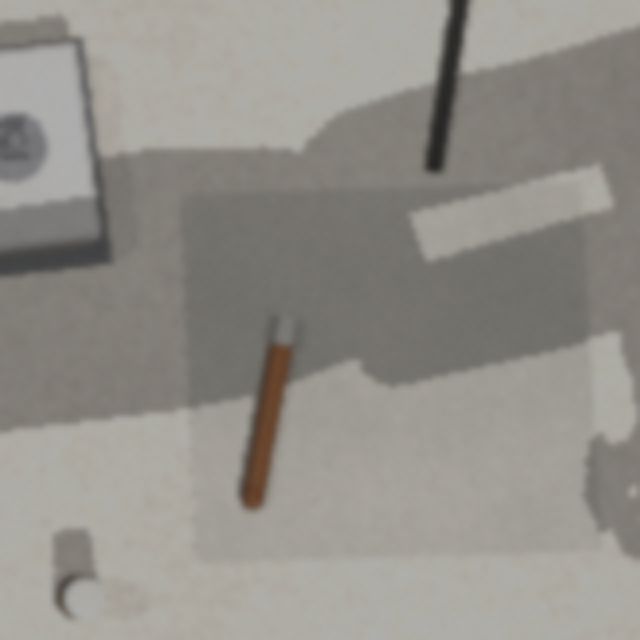

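View pics/zl.png

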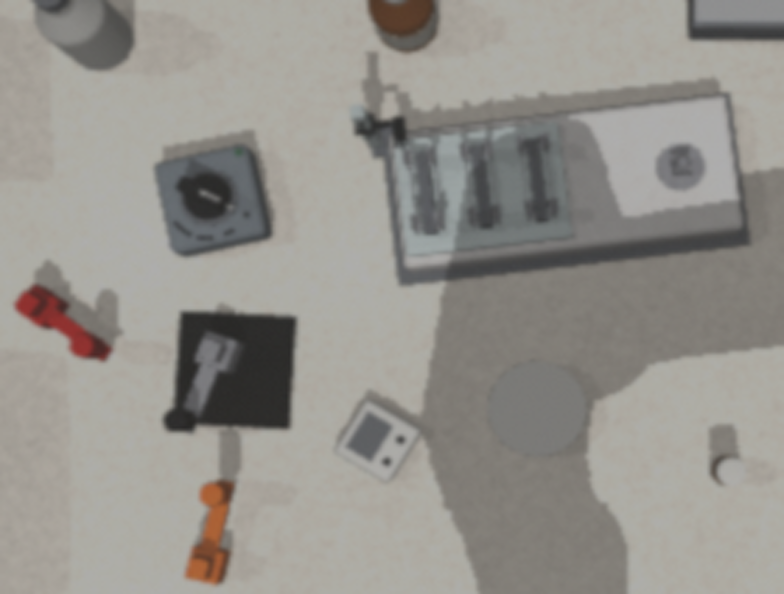

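View pics/zs.png

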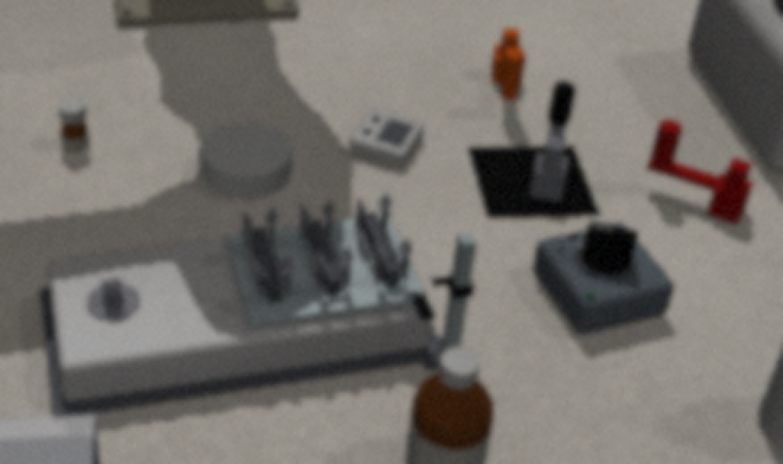

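Run:
```python
from h import *
z=np.load("pics/top0.npz"); im=z["im"].astype(int); d=z["d"]; W=cloud("top",d)
hsv=cv2.cvtColor(z["im"],cv2.COLOR_BGR2HSV)
m=((hsv[...,0]<20)&(hsv[...,1]>110)).astype(np.uint8)
n,l,st,c=cv2.connectedComponentsWithStats(m)
for i in range(1,n):
    if st[i,4]>25: print(i,st[i],c[i].round(1), np.median(W[l==i],axis=0).round(3))
# tube
i=l[217,397]; 
print("tube comp",i)
v,u=np.nonzero(l==i); pts=np.array([ray("top",a,b,0.008)[:2] for a,b in zip(u,v)])
mu=pts.mean(0); e,V=np.linalg.eigh(np.cov(pts.T)); ax=V[:,1]; s=(pts-mu)@ax
print(mu,ax,s.min(),s.max(), np.ptp((pts-mu)@V[:,0]))
print("heights tube",np.percentile(W[l==i][:,2],[10,50,90]))
# plinth region: heights
sub=(slice(110,210),slice(210,370))
P=W[sub].reshape(-1,3)
h=np.histogram(P[:,2],bins=np.arange(-.01,.14,.005)); print(list(zip(h[1].round(3),h[0])))
for lo,hi,nm in((.045,.053,"plinth"),(.054,.0615,"plate"),(.065,.08,"stub?/spines"),(.08,.11,"fingers")):
    k=((W[...,2]>lo)&(W[...,2]<hi)).astype(np.uint8); kk=np.zeros_like(k); kk[sub]=k[sub]
    n2,l2,s2,c2=cv2.connectedComponentsWithStats(kk)
    for j in range(1,n2):
        if s2[j,4]>8:
            Q=W[l2==j]; r=cv2.minAreaRect(Q[:,:2].astype(np.float32)*1000)
            print(nm,s2[j],c2[j].round(1),Q.mean(0).round(4),np.round(r[0],1),np.round(r[1],1),round(r[2],1))
```

```text
1 [223  82  21  20 218] [233.8  93.8] [0.759 0.118 0.086]
2 [ 509  126   51   49 1083] [537.7 148. ] [ 0.61  -0.617  0.081]
27 [ 96 196  33  27 298] [110.4 208.6] [0.491 0.451 0.037]
28 [391 202  11  39 165] [396.1 220.4] [ 0.437 -0.281  0.016]
29 [157 269  16  37 328] [165.1 288.2] [0.278 0.307 0.034]
tube comp 28
[ 0.43879868 -0.28366769] [-0.97368965  0.22787817] -0.049353386346688864 0.05165579867302682 0.01163899339502264
heights tube [0.01313    0.0158768  0.01983948]
[(np.float64(-0.01), np.int64(206)), (np.float64(-0.005), np.int64(3801)), (np.float64(0.0), np.int64(4555)), (np.float64(0.005), np.int64(818)), (np.float64(0.01), np.int64(89)), (np.float64(0.015), np.int64(36)), (np.float64(0.02), np.int64(29)), (np.float64(0.025), np.int64(26)), (np.float64(0.03), np.int64(38)), (np.float64(0.035), np.int64(45)), (np.float64(0.04), np.int64(418)), (np.float64(0.045), np.int64(2224)), (np.float64(0.05), np.int64(1063)), (np.float64(0.055), np.int64(1269)), (np.float64(0.06), np.int64(413)), (np.float64(0.065), np.int64(81)), (np.float64(0.07), np.int64(172)), (np.float64(0.075)
[... 1833 characters left out ...]
.8  7.2] 7.6
fingers [242 144   4   7  20] [243.4 146.7] [0.6256 0.099  0.0935] [625.9  99.1] [15.2  7.1] 16.6
fingers [285 163   4   7  22] [286.8 166. ] [ 0.5748 -0.0056  0.0922] [575.1  -5. ] [ 7.3 14.2] 88.2
fingers [277 164   4   7  24] [278.4 167.1] [0.5727 0.0149 0.0926] [573.7  14.6] [ 7.3 15.8] 88.6
fingers [257 166   4   8  21] [258.2 169.6] [0.5681 0.0643 0.0924] [568.5  64.5] [15.8  7.1] 7.9
fingers [264 166   5   7  21] [266.4 168.4] [0.5704 0.0441 0.0925] [570.6  44.1] [14.9  9.3] 23.2
fingers [236 169   5   7  25] [237.8 171.5] [0.5651 0.1142 0.0918] [565.3 114.6] [ 8.2 16.2] 84.2
fingers [245 168   4   7  20] [246.1 170.8] [0.5662 0.0939 0.092 ] [566.5  94.1] [14.5  7.3] 10.3
```

Run:
```python
from h import *
z=np.load("pics/top0.npz"); im=z["im"].astype(int); d=z["d"]; W=cloud("top",d)
g=cv2.cvtColor(z["im"],cv2.COLOR_BGR2GRAY)
print("bench z near tube",np.median(W[185:240,375:390,2]),np.median(W[185:240,405:420,2]))
def comps(sub,lo,hi,nm,mn=6):
    k=((W[...,2]>lo)&(W[...,2]<hi)).astype(np.uint8); kk=np.zeros_like(k); kk[sub]=k[sub]
    n2,l2,s2,c2=cv2.connectedComponentsWithStats(kk)
    for j in range(1,n2):
        if s2[j,4]>=mn:
            Q=W[l2==j]; r=cv2.minAreaRect(Q[:,:2].astype(np.float32)*1000)
            print(nm,s2[j],c2[j].round(1),Q.mean(0).round(4),Q[:,2].max().round(3),np.round(r[0],1),np.round(r[1],1),round(r[2],1))
comps((slice(180,255),slice(380,420)),.008,.03,"tube",20)
S=(slice(195,260),slice(140,205))
comps(S,.05,.075,"boss"); comps(S,.062,.09,"handle"); comps(S,.028,.045,"hub/arm"); 
S=(slice(135,195),slice(135,195))
comps(S,.065,.09,"knob"); comps(S,.034,.05,"box")
S=(slice(110,150),slice(205,242))
comps(S,.065,.2,"post",3)
ys=slice(112,150)
print(W[120:148:2,212:240:2,2].round(3))
```

```text
bench z near tube 0.0008451907538983623 0.0012176262319067183
tube [390 194  15  48 308] [396.5 216.5] [ 0.4485 -0.2835  0.0154] 0.024 [ 446.4 -282.4] [ 20.3 124.2] 75.4
boss [160 215  10   9  58] [164.3 219.1] [0.4562 0.3036 0.0592] 0.066 [456.6 304.6] [18.5 17.5] 68.8
boss [153 241   7   9  27] [156.2 245. ] [0.3922 0.3235 0.064 ] 0.075 [392.5 324. ] [20.1  8. ] 3.2
handle [148 241  10   9  75] [152.4 245.1] [0.3918 0.3295 0.0767] 0.084 [392.3 330.3] [19.  19.8] 88.4
hub/arm [155 212  20  34 205] [163.9 228. ] [0.4352 0.3111 0.0335] 0.045 [432.9 314.3] [31.3 81.3] 67.8
knob [153 155  17  12 101] [160.9 160.5] [0.6013 0.3062 0.0757] 0.086 [601.6 306.8] [41.8 13.6] 62.0
box [145 143  40  41 990] [164.8 163.3] [0.6003 0.305  0.0404] 0.05 [601.6 306.8] [90.1 89.5] 10.8
post [215 128  14  12  99] [220.  134.3] [0.6558 0.1545 0.103 ] 0.133 [657.6 152.5] [16.1 31.2] 12.2
post [233 145   4   5  17] [234.8 146.8] [0.6259 0.1201 0.0938] 0.099 [625.5 120.2] [10.7  7.3] 8.5
post [238 146   4   4  16] [239.5 147.5] [0.6277 0.1101 0.0754] 0.08 [627.4 110.1] [8.  7.8] 3.1
[[ 0.     0.001  0.002 -
[... 714 characters left out ...]
24  0.119  0.117  0.085 -0.003  0.083  0.081  0.057
   0.059 -0.     0.002 -0.002]
 [ 0.001 -0.002  0.083  0.1    0.099  0.085  0.086  0.085  0.086  0.06
   0.058  0.057  0.002  0.003]
 [-0.001  0.002  0.081  0.085  0.084  0.085  0.037  0.002  0.008  0.058
   0.06   0.056  0.008  0.046]
 [-0.001  0.    -0.001  0.003  0.057  0.057  0.04   0.008  0.007  0.054
   0.056  0.057  0.047  0.049]
 [ 0.002  0.003  0.001 -0.003  0.029  0.027  0.031  0.002  0.007  0.056
   0.055  0.058  0.059  0.06 ]
 [ 0.001 -0.002 -0.003  0.    -0.004  0.008  0.009  0.003  0.01   0.059
   0.063  0.057  0.058  0.059]
 [ 0.001 -0.003  0.002 -0.003  0.002 -0.002  0.009  0.001  0.009  0.047
   0.057  0.097  0.095  0.077]]
```

```bash
cat >> h.py <<'E'
from scipy.spatial.transform import Rotation as Ro
def go(p,yaw=None):
    """shift mm (tool axes) and turn deg from present pose to p with tool-x at yaw deg (mod 180)"""
    s=bot.get_state(); R=Ro.from_euler("xyz",s["tool_rot"]).as_matrix()
    sh=R.T@(np.array(p)-s["eef_pos"])*1000
    y=np.degrees(np.arctan2(R[1,0],R[0,0])); t=0
    if yaw is not None: t=-((yaw-y+90)%180-90)
    print("now",s["eef_pos"].round(4),"yaw",y.round(1),"q6",round(float(s["qpos"][5]),2),"t",round(float(s["clock"]),2),"F",s["contact_force"].round(1),"op",round(float(s["opening"]),3)); print("shift",sh.round(1),"turn",round(t,1)," alt",round(t-180*np.sign(t),1))
E
python3 -c "
from h import *
go([.4436,-.283,.15],-103.9)"
```

```text
now [ 0.2072 -0.5625  0.2303] yaw -69.8 q6 -0.09 t 0.1 F [0.5 1.4 0.4] op 1.001
shift [-180.5 -318.4   80.7] turn 34.1  alt -145.9
```

```bash
python3 -m creep '[[0,[-20,-36,0],4],[0,[-40,-71,0],8],[0,[-60,-106,10],12],[0,[-80,-142,20],16],[0,[-100,-177,30],20],[0,[-120,-213,40],24],[0,[-140,-248,50],28],[0,[-160,-283,65],31],[0,[-180.5,-318.4,80],34],[0,[-180.5,-318.4,80],34]]' 60
python3 - <<'E'
from h import *
go([.4436,-.283,.003],-103.9)
for n in("scene","top"):
    im,d=bot.capture(n); np.savez(f"pics/{n}1.npz",im=im,d=d); cv2.imwrite(f"pics/{n}1.png",im)
E
```

```text
clock: 0.93
eef_pos: [0.4454, -0.2775, 0.1479]
tool_rot: [3.138, 0.004, -1.811]
contact_force: [-0.8, -0.7, -1.0]
opening: 1.0
now [ 0.4454 -0.2775  0.1479] yaw -103.7 q6 1.15 t 0.93 F [-0.8 -0.7 -1. ] op 1.0
shift [ 6.400e+00 -1.000e-01  1.448e+02] turn 0.2  alt -179.8
```

View pics/scene1.png

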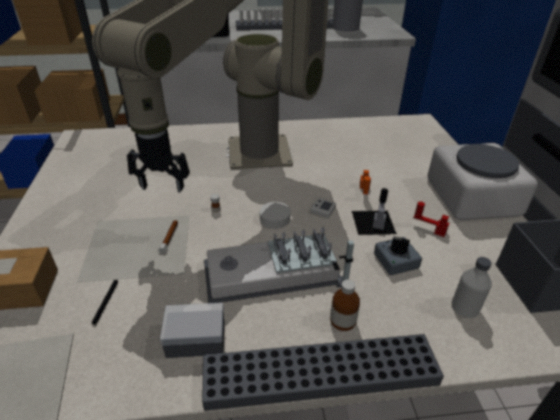

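View pics/top1.png

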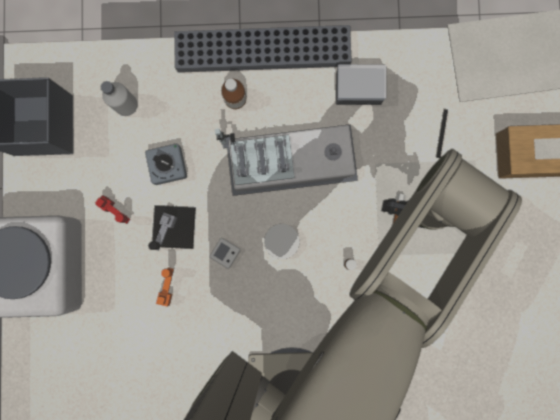

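```bash
python3 -m creep '[[0,[0,0,30],0],[0,[0,0,60],0],[0,[0,0,90],0],[0,[0,0,115],0],[0,[0,0,128],0],[0,[0,0,137],0],[0,[0,0,143],0],[0,[0,0,145],0],[0,[0,0,145],0]]'
python3 - <<'E'
from h import *
go([.4436,-.283,.003],-103.9)
im,d=bot.capture("scene"); cv2.imwrite("pics/s2.png",cv2.resize(im[120:300,80:320],None,fx=3,fy=3))
E
```

```text
clock: 1.78
eef_pos: [0.4439, -0.2845, 0.0069]
tool_rot: [-3.141, -0.0, -1.812]
contact_force: [0.2, -0.2, 0.3]
opening: 0.999
now [ 0.4439 -0.2845  0.0069] yaw -103.8 q6 1.14 t 1.78 F [ 0.2 -0.2  0.3] op 0.999
shift [-1.4  0.7  3.9] turn 0.1  alt -179.9
```

View pics/s2.png

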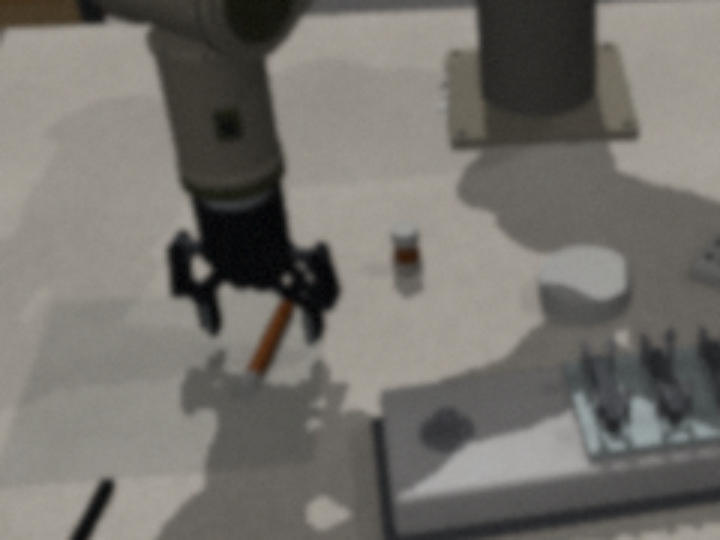

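```bash
python3 -m creep '[[0.4,[0,0,2],0],[0.6,[0,0,2],0],[0.8,[0,0,2],0],[1,[0,0,2],0],[1,[0,0,2],0],[1,[0,0,2],0],[1,[0,0,2],0],[1,[0,0,2],0],[1,[0,0,2],0],[1,[0,0,2],0]]' 60
python3 - <<'E'
from h import *
go([.4436,-.283,.003],-103.9)
E
```

```text
clock: 2.67
eef_pos: [0.444, -0.2838, 0.0046]
tool_rot: [-3.141, -0.0, -1.811]
contact_force: [-0.8, 0.5, 5.2]
opening: 0.156
now [ 0.444  -0.2838  0.0046] yaw -103.8 q6 1.15 t 2.67 F [-0.8  0.5  5.2] op 0.156
shift [-0.7  0.6  1.6] turn 0.1  alt -179.9
```

```bash
python3 -m creep '[[1,[0,0,0],0],[1,[0,0,-1],0],[1,[0,0,-1],0],[1,[0,0,-1],0]]'; python3 -m creep '[[1,[0,0,-10],0],[1,[0,0,-30],0],[1,[0,0,-60],0],[1,[0,0,-100],0],[1,[0,0,-140],0],[1,[0,0,-160],0],[1,[0,0,-160],0]]';python3 - <<'E'
from h import *
go([.5993,.0569,.165],-84.8)
im,d=bot.capture("scene"); cv2.imwrite("pics/s3.png",cv2.resize(im[60:300,80:320],None,fx=2.5,fy=2.5))
E
```

```text
clock: 3.0
eef_pos: [0.4435, -0.2835, 0.005]
tool_rot: [3.141, 0.0, -1.811]
contact_force: [0.6, -0.6, 0.4]
opening: 0.155
clock: 3.58
eef_pos: [0.4467, -0.2859, 0.1729]
tool_rot: [-3.132, -0.005, -1.811]
contact_force: [-0.7, -0.2, 0.4]
opening: 0.157
now [ 0.4467 -0.2859  0.1729] yaw -103.8 q6 1.15 t 3.58 F [-0.7 -0.2  0.4] op 0.157
shift [-369.4  -66.5    6.9] turn -19.0  alt 161.0
```

View pics/s3.png

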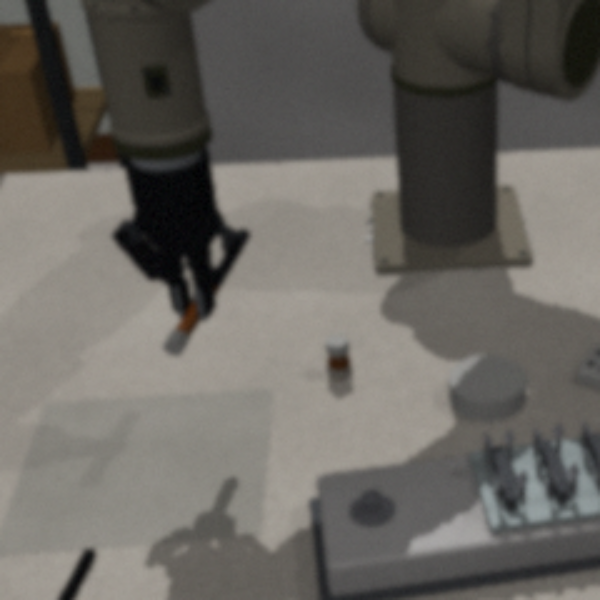

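```bash
python3 -m creep '[[1,[-37,-7,0],-2],[1,[-74,-13,0],-4],[1,[-111,-20,0],-6],[1,[-148,-27,0],-8],[1,[-185,-34,0],-10],[1,[-222,-40,0],-12],[1,[-259,-47,0],-14],[1,[-296,-54,0],-16],[1,[-333,-60,0],-17.5],[1,[-367,-66,0],-19]]'; python3 -m creep '[[1,[0,0,0],0],[1,[0,0,0],0],[1,[0,0,0],0]]'
python3 - <<'E'
from h import *
go([.5993,.0569,.12],-84.8)
for n in("scene","top"):
    im,d=bot.capture(n); np.savez(f"pics/{n}4.npz",im=im,d=d); cv2.imwrite(f"pics/{n}4.png",cv2.resize(im[90:310,190:400],None,fx=2.6,fy=2.6))
E
```

```text
clock: 4.47
eef_pos: [0.5947, 0.0593, 0.1636]
tool_rot: [3.139, 0.0, -1.478]
contact_force: [0.5, -0.1, 0.2]
opening: 0.16
clock: 4.72
eef_pos: [0.5943, 0.0569, 0.1638]
tool_rot: [3.139, -0.0, -1.479]
contact_force: [0.2, 0.3, 0.2]
opening: 0.158
now [0.5943 0.0569 0.1638] yaw -84.8 q6 1.49 t 4.72 F [0.2 0.3 0.2] op 0.158
shift [ 0.5 -5.1 43.8] turn 0.0  alt -180.0
```

View pics/scene4.png

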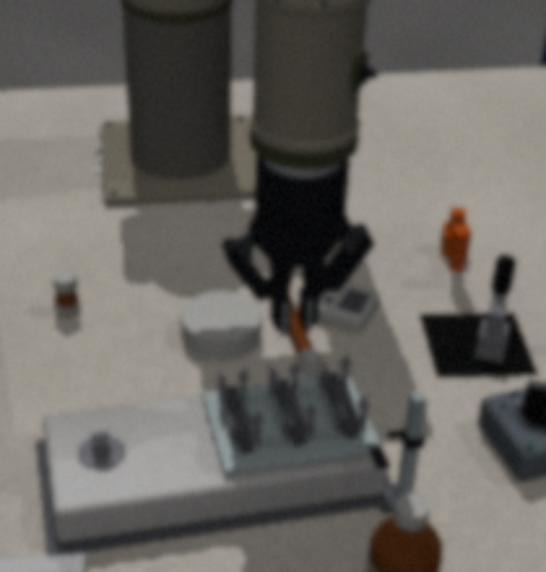

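View pics/top4.png

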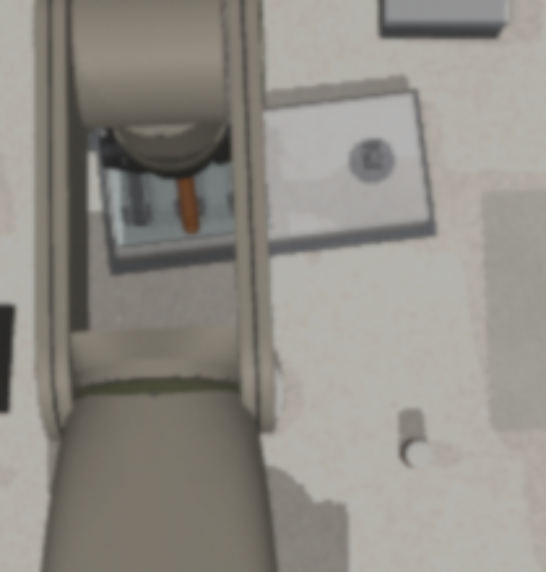

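Run:
```python
from h import *
tcp=np.array([.5943,.0569]); t=np.array([np.cos(np.radians(5.2)),np.sin(np.radians(5.2))]); nrm=np.array([-t[1],t[0]])
z=np.load("pics/top4.npz"); hsv=cv2.cvtColor(z["im"],cv2.COLOR_BGR2HSV)
m=((hsv[...,0]<20)&(hsv[...,1]>110)); v,u=np.nonzero(m); k=(u>245)&(u<290)&(v>140)&(v<190); 
P=np.array([ray("top",a,b,.168)[:2] for a,b in zip(u[k],v[k])])-tcp; print("top",len(P),(P@t).min(),(P@t).max(),np.median(P@nrm),(P@nrm).min(),(P@nrm).max())
W=cloud("top",z["d"])[v[k],u[k]]; print(np.percentile(W[:,2],[10,50,90]), (np.median(W[:,:2],axis=0)-tcp)@nrm)
s=(P@t); print(np.polyfit(s,P@nrm,1))
z=np.load("pics/scene4.npz"); hsv=cv2.cvtColor(z["im"],cv2.COLOR_BGR2HSV)
m=((hsv[...,0]<20)&(hsv[...,1]>110)); v,u=np.nonzero(m); k=(u>290)&(u<320)&(v>190)&(v<235)
P=np.array([ray("scene",a,b,.170)[:2] for a,b in zip(u[k],v[k])])-tcp; print("scene",len(P),(P@t).min(),(P@t).max(),np.median(P@nrm)); s=P@t; print(np.polyfit(s,P@nrm,1))
print("cap junction row",v[k].max())
```

```text
top 105 -0.058737250511882465 -0.012068458372290872 -0.002066651364610909 -0.008224063904100926 0.003937415553307849
[0.17217867 0.17465329 0.17711114] -0.002166823736324724
[ 0.01169856 -0.00160958]
scene 81 -0.06561949543320533 0.037788337252557265 0.0021191420528103577
[-0.18646831  0.00395303]
cap junction row 224
```

```bash
python3 -m creep '[[1,[0,-3,10],0],[1,[0.5,-5,25],0],[1,[0.5,-5,45],0],[1,[0.5,-5,60],0],[1,[0.5,-5,66],0],[1,[0.5,-5,66],0],[1,[0.5,-5,66],0]]' 80
python3 - <<'E'
from h import *
go([.5993,.0569,.079],-84.8)
im,d=bot.capture("scene"); cv2.imwrite("pics/s5.png",cv2.resize(im[160:310,200:360],None,fx=4,fy=4,interpolation=cv2.INTER_CUBIC))
E
```

```text
clock: 5.4
eef_pos: [0.6002, 0.0564, 0.0992]
tool_rot: [3.141, 0.0, -1.481]
contact_force: [0.6, 0.2, -0.4]
opening: 0.146
now [0.6002 0.0564 0.0992] yaw -84.8 q6 1.49 t 5.4 F [ 0.6  0.2 -0.4] op 0.146
shift [-0.5  0.8 20.2] turn -0.0  alt 180.0
```

View pics/s5.png

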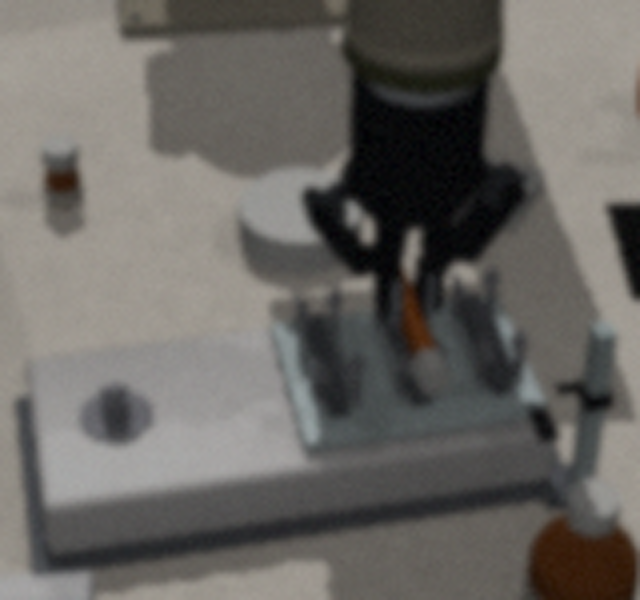

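```bash
for i in 1 2 3 4; do python3 -m creep '[[1,[0,0,1.5],0],[1,[0,0,3],0],[1,[0,0,3],0]]' | tr '\n' ' '; echo; done
```

```text
clock: 5.7 eef_pos: [0.6007, 0.057, 0.0968] tool_rot: [-3.141, -0.0, -1.48] contact_force: [-0.5, -0.0, -0.7] opening: 0.145 
clock: 5.95 eef_pos: [0.6001, 0.0571, 0.093] tool_rot: [3.141, 0.0, -1.48] contact_force: [-0.2, -0.8, 0.1] opening: 0.148 
clock: 6.2 eef_pos: [0.6004, 0.0574, 0.0903] tool_rot: [-3.141, 0.001, -1.48] contact_force: [-0.3, 2.3, 0.4] opening: 0.15 
clock: 6.45 eef_pos: [0.6009, 0.0574, 0.088] tool_rot: [-3.14, 0.0, -1.48] contact_force: [-0.5, 2.0, 4.4] opening: 0.141
```

```bash
for i in 1 2 3 4; do python3 -m creep '[[1,[-0.3,0,1],0],[1,[-0.3,0,2],0],[1,[-0.3,0,2],0]]' | tr '\n' ' '; echo; done
```

```text
clock: 6.7 eef_pos: [0.601, 0.0574, 0.086] tool_rot: [-3.14, 0.0, -1.48] contact_force: [0.8, 1.5, 5.4] opening: 0.145 
clock: 6.95 eef_pos: [0.6005, 0.0575, 0.083] tool_rot: [-3.141, -0.0, -1.48] contact_force: [2.8, 0.8, -0.3] opening: 0.146 
clock: 7.2 eef_pos: [0.6, 0.0577, 0.0809] tool_rot: [3.141, -0.0, -1.48] contact_force: [1.2, 0.2, -0.1] opening: 0.15 
clock: 7.45 eef_pos: [0.6001, 0.0577, 0.0808] tool_rot: [3.141, -0.001, -1.48] contact_force: [-7.0, -2.8, 13.7] opening: 0.144
```

```bash
python3 -m creep '[[1,[0,0,-1],0],[0.6,[0,0,-1],0],[0.6,[0,0,-1],0],[0.6,[0,0,-1],0],[0.6,[0,0,-1],0]]'; python3 -m creep '[[0.6,[0,0,-20],0],[0.6,[0,0,-60],0],[0.6,[0,0,-100],0],[0.6,[0,30,-125],0],[0.6,[0,70,-125],0],[0.6,[0,110,-125],0],[0.6,[0,150,-125],0],[0.6,[0,150,-125],0]]'
python3 - <<'E'
from h import *
go([.4562,.3046,.2],0)
for n in("scene","top"):
    im,d=bot.capture(n); np.savez(f"pics/{n}6.npz",im=im,d=d); cv2.imwrite(f"pics/{n}6.png",cv2.resize(im[90:310,190:400],None,fx=2.6,fy=2.6,interpolation=cv2.INTER_CUBIC))
E
```

```text
clock: 7.87
eef_pos: [0.5998, 0.0583, 0.0797]
tool_rot: [3.141, 0.0, -1.48]
contact_force: [-0.7, 0.2, -1.1]
opening: 0.401
clock: 8.53
eef_pos: [0.4433, 0.0446, 0.2028]
tool_rot: [3.135, 0.0, -1.479]
contact_force: [-0.3, 0.0, -0.8]
opening: 0.4
now [0.4433 0.0446 0.2028] yaw -84.8 q6 1.46 t 8.53 F [-0.3  0.  -0.8] op 0.4
shift [-257.7  -36.6    2.7] turn -84.8  alt 95.2
```

View pics/scene6.png

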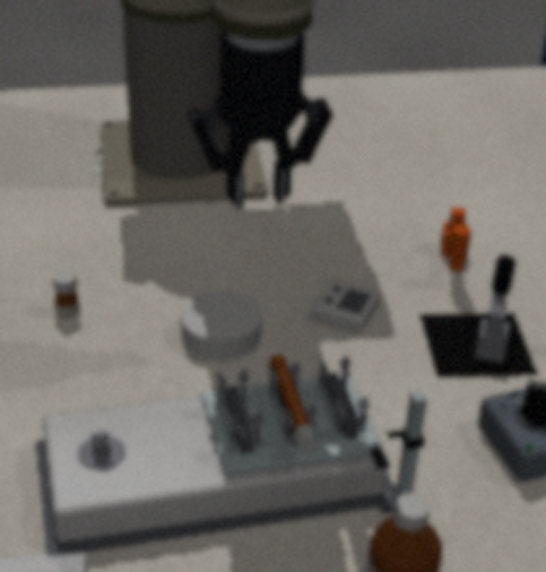

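View pics/top6.png

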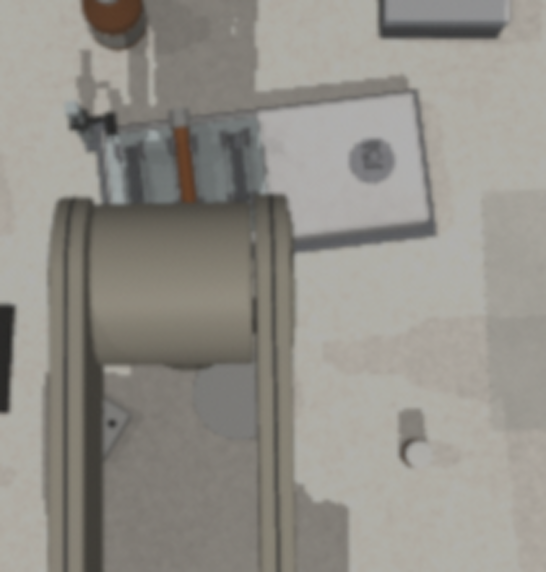

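Run:
```python
from h import *
a=np.load("pics/top6.npz"); b=np.load("pics/scene6.npz")
A=cv2.resize(a["im"][138:164,320:346],None,fx=14,fy=14,interpolation=cv2.INTER_CUBIC)
c=proj("scene",[.6157,-.1219,.06]).astype(int)
B=cv2.resize(b["im"][c[1]-15:c[1]+15,c[0]-15:c[0]+15],(364,364),interpolation=cv2.INTER_CUBIC)
f=lambda x:cv2.normalize(x,None,0,255,cv2.NORM_MINMAX)
cv2.imwrite("pics/stub.png",np.hstack([f(A),f(B)]))
for s in ("0","1","6"):
    z=np.load(f"pics/top{s}.npz"); W=cloud("top",z["d"]); k=np.zeros(W.shape[:2],bool); k[138:164,320:346]=1; k&=(W[...,2]>.061)&(W[...,2]<.08)
    Q=W[k]; r=cv2.minAreaRect(Q[:,:2].astype(np.float32)*1000); print(s,k.sum(),Q.mean(0).round(4),np.percentile(Q[:,2],[50,90]).round(3),r)
    D=Q[:,:2]-Q[:,:2].mean(0); th=np.arctan2(D[:,1],D[:,0]); rr=np.hypot(*D.T)
    # 4-fold moment
    M=(rr**4*np.exp(4j*th)).sum(); print("corner dir mod90",np.degrees(np.angle(M))/4, abs(M)/(rr**4).sum())
```

```text
0 47 [ 0.6154 -0.1221  0.0698] [0.069 0.074] ((615.671630859375, -121.93700408935547), (15.716230392456055, 15.763341903686523), 0.32950881123542786)
corner dir mod90 44.43112028464699 0.38449691868422736
1 48 [ 0.6153 -0.1218  0.0686] [0.069 0.074] ((615.8863525390625, -122.09944915771484), (15.632086753845215, 16.555686950683594), 87.88148498535156)
corner dir mod90 44.52522825005538 0.4224362848158823
6 47 [ 0.6155 -0.1219  0.0692] [0.069 0.073] ((615.255126953125, -122.21337127685547), (16.602582931518555, 15.882403373718262), 0.48133575916290283)
corner dir mod90 -44.47216120067231 0.4789296086777683
```

View pics/stub.png

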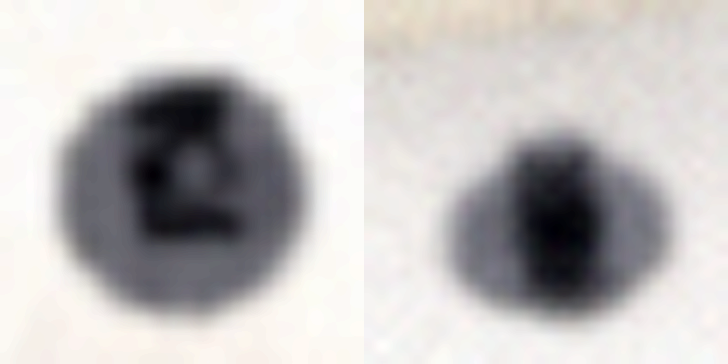

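```bash
python3 -m creep '[[0.6,[-26,-3,0],3],[0.6,[-55,-7,0],6],[0.6,[-85,-11,0],9],[0.4,[-115,-15,0],12],[0.4,[-145,-19,0],15],[0.3,[-175,-24,0],18],[0.3,[-205,-28,0],21],[0.3,[-235,-33,0],24],[0.3,[-257.7,-36.6,0],27],[0.3,[-257.7,-36.6,0],27]]' 80;  python3 -m creep '[[0.3,[0,0,20],0],[0.3,[0,0,40],0],[0.3,[0,0,60],0],[0.3,[0,0,60],0]]'
python3 - <<'E'
from h import *
go([.4566,.3046,.04],68)
for n in("scene","top"):
    im,d=bot.capture(n); np.savez(f"pics/{n}7.npz",im=im,d=d); 
A=cv2.resize(np.load("pics/scene7.npz")["im"][110:310,220:460],None,fx=3,fy=3,interpolation=cv2.INTER_CUBIC); cv2.imwrite("pics/s7.png",A)
cv2.imwrite("pics/t7.png",cv2.resize(np.load("pics/top7.npz")["im"][90:310,100:360],None,fx=2.7,fy=2.7,interpolation=cv2.INTER_CUBIC))
E
```

```text
clock: 9.47
eef_pos: [0.4648, 0.3092, 0.205]
tool_rot: [3.141, 0.002, -1.951]
contact_force: [-0.0, 0.4, 0.3]
opening: 0.693
clock: 9.8
eef_pos: [0.4624, 0.3035, 0.1403]
tool_rot: [3.137, -0.005, -1.95]
contact_force: [0.1, -0.3, -1.2]
opening: 0.7
now [0.4624 0.3035 0.1403] yaw -111.8 q6 2.44 t 9.8 F [ 0.1 -0.3 -1.2] op 0.7
shift [  0.6   5.4 100.4] turn 0.2  alt -179.8
```

View pics/s7.png

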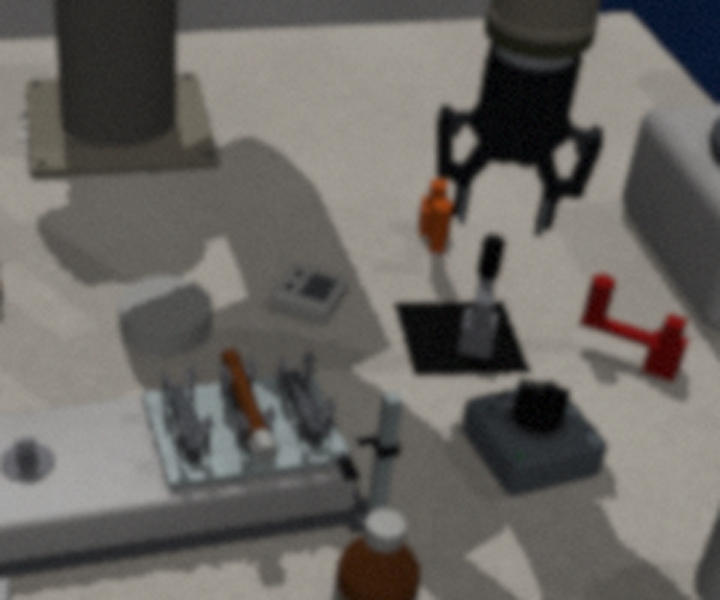

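View pics/t7.png

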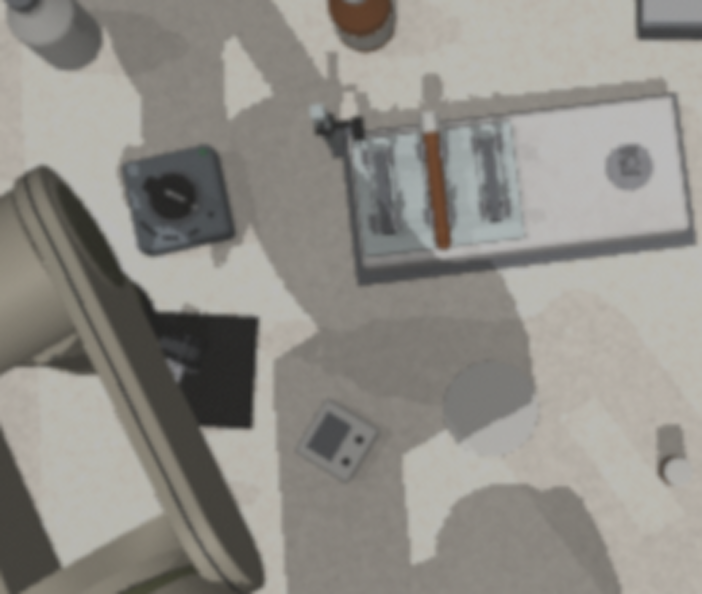

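Run:
```python
from h import *
print("tcp proj",(proj("scene",[.4624,.3035,.148])-[220,110])*3, "boss top",(proj("scene",[.4566,.3046,.06])-[220,110])*3,"handle top",(proj("scene",[.3923,.3303,.079])-[220,110])*3)
z=np.load("pics/top7.npz"); W=cloud("top",z["d"]); hsv=cv2.cvtColor(z["im"],cv2.COLOR_BGR2HSV)
k=np.zeros(W.shape[:2],bool); k[128:190,245:275]=1; kk=k&(hsv[...,0]<20)&(hsv[...,1]>110)
Q=W[kk]; print(np.percentile(Q[:,2],[10,50,90]).round(4))
k&=(W[...,2]>.083)&(W[...,2]<.11); n,l,s,c=cv2.connectedComponentsWithStats(k.astype(np.uint8)); j=1+np.argmax(s[1:,4]); Q=W[l==j]
t=np.array([np.cos(np.radians(5.2)),np.sin(np.radians(5.2))]); D=Q[:,:2]-[.5993,.0569]
print(len(Q),(D@t).min(),(D@t).max(), np.median(D@[-t[1],t[0]]), np.polyfit(D@t,Q[:,2],1))
v,u=np.nonzero(kk);D=np.array([ray("top",a,b,.088)[:2] for a,b in zip(u,v)])-[.5993,.0569]; print("amber",(D@t).min(),(D@t).max())
```

```text
tcp proj [497.67457826 221.20372525] boss top [481.58749065 296.43718252] handle top [490.34732818 238.62183288]
[0.0881 0.0915 0.0952]
413 -0.06132051093752042 0.0648930526279386 -0.00016672427648672242 [0.00964139 0.09111349]
amber -0.05708073168579817 0.04332911294084075
```

```bash
python3 -m creep '[[0.3,[0,0,10],0],[0.3,[0,0,30],0],[0.3,[0,0,50],0],[0.3,[0,0,50],0],[0.3,[0,0,50],0],[0.3,[0,0,50],0]]'
python3 - <<'E'
from h import *
go([.4566,.3046,.039],68)
im,d=bot.capture("scene")
cv2.imwrite("pics/s8.png",cv2.resize(im[130:260,320:460],None,fx=5,fy=5,interpolation=cv2.INTER_CUBIC))
E
```

```text
clock: 10.4
eef_pos: [0.4649, 0.305, 0.0969]
tool_rot: [-3.14, 0.002, -1.951]
contact_force: [-0.1, -0.4, 0.1]
opening: 0.7
now [0.4649 0.305  0.0969] yaw -111.8 q6 2.44 t 10.4 F [-0.1 -0.4  0.1] op 0.7
shift [ 3.5  7.6 57.9] turn 0.2  alt -179.8
```

View pics/s8.png

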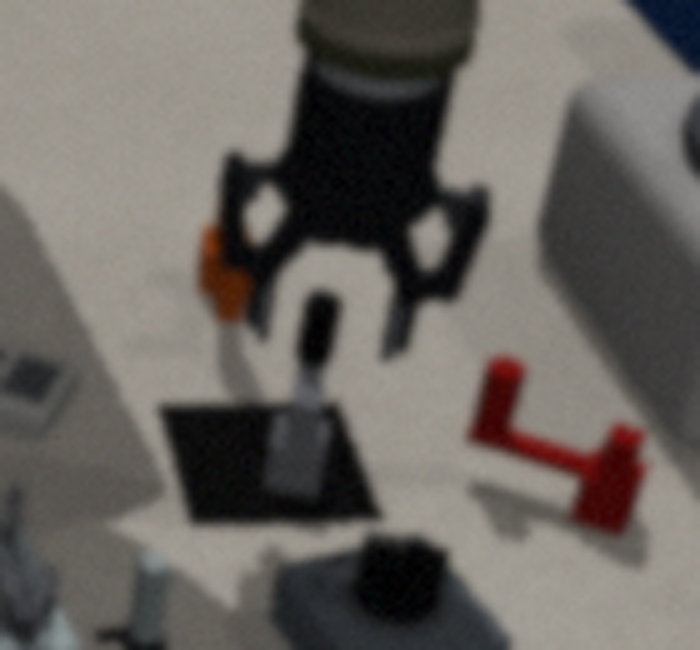

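```bash
python3 -m creep '[[0.3,[3.5,7.6,0],0],[0.3,[3.5,7.6,15],0],[0.3,[3.5,7.6,35],0],[0.3,[3.5,7.6,50],0],[0.3,[3.5,7.6,57],0],[0.3,[3.5,7.6,57],0],[0.3,[3.5,7.6,57],0]]'
python3 - <<'E'
from h import *
go([.4566,.3046,.039],68)
im,d=bot.capture("scene")
cv2.imwrite("pics/s9.png",cv2.resize(im[130:260,320:460],None,fx=5,fy=5,interpolation=cv2.INTER_CUBIC))
E
```

```text
clock: 11.03
eef_pos: [0.4556, 0.3043, 0.039]
tool_rot: [-3.141, 0.0, -1.951]
contact_force: [0.2, 0.6, 0.3]
opening: 0.699
now [0.4556 0.3043 0.039 ] yaw -111.8 q6 2.45 t 11.03 F [0.2 0.6 0.3] op 0.699
shift [-0.7 -0.8  0. ] turn 0.2  alt -179.8
```

View pics/s9.png

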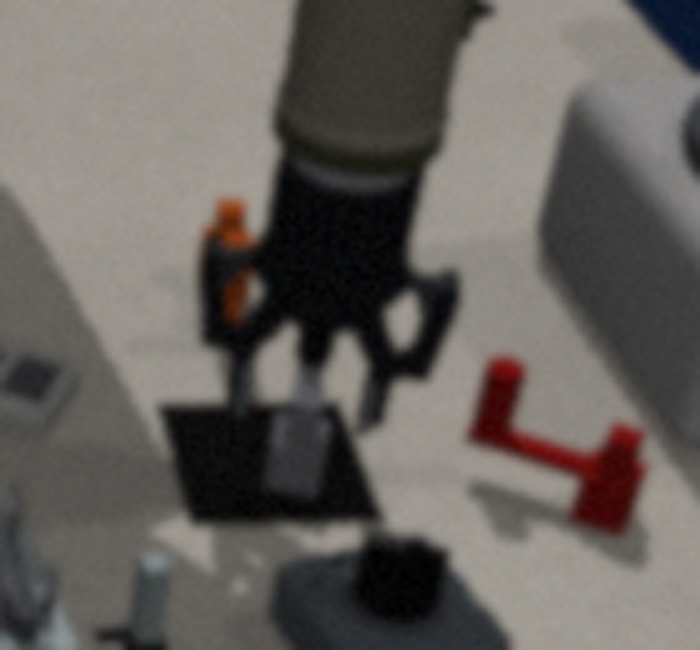

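```bash
python3 -m creep '[[0.6,[0,0,0],0],[0.8,[0,0,0],0],[1,[0,0,0],0],[1,[0,0,0],0],[1,[0,0,0],0],[1,[0,0,0],0],[1,[0,0,0],0],[1,[0,0,0],0]]' 80;python3 -m creep '[[1,[0,0,-2],0],[1,[0,0,-5],0],[1,[0,0,-10],0],[1,[0,0,-15],0],[1,[0,0,-15],0]]'
python3 - <<'E'
from h import *
go([.4566,.3046,.039],68)
im,d=bot.capture("scene")
cv2.imwrite("pics/s10.png",cv2.resize(im[130:260,320:460],None,fx=5,fy=5,interpolation=cv2.INTER_CUBIC))
E
```

```text
clock: 11.75
eef_pos: [0.4562, 0.3045, 0.0392]
tool_rot: [-3.141, 0.001, -1.951]
contact_force: [-1.1, -0.3, 6.5]
opening: 0.189
clock: 12.17
eef_pos: [0.4561, 0.3044, 0.0545]
tool_rot: [-3.141, 0.001, -1.951]
contact_force: [1.1, -0.3, -2.0]
opening: 0.187
now [0.4561 0.3044 0.0545] yaw -111.8 q6 2.45 t 12.17 F [ 1.1 -0.3 -2. ] op 0.187
shift [-0.3 -0.4 15.5] turn 0.2  alt -179.8
```

View pics/s10.png

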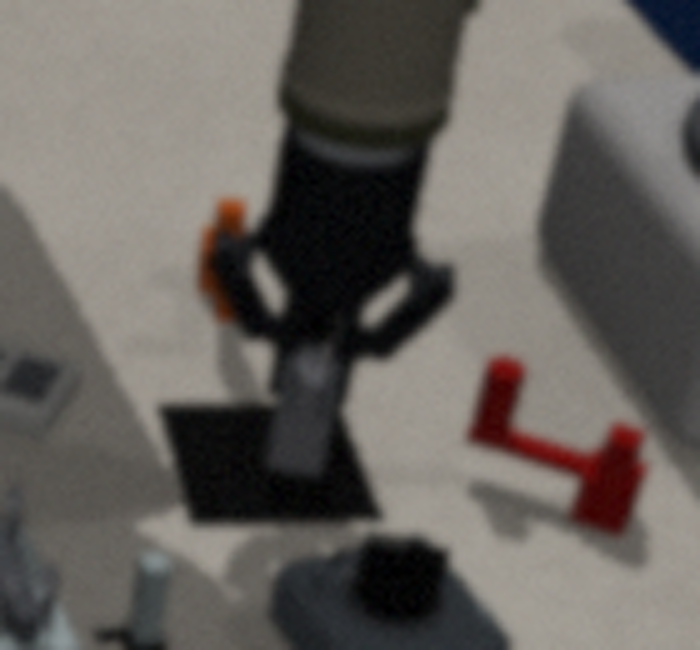

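```bash
python3 -m creep '[[1,[0,0,-30],0],[1,[0,0,-65],0],[1,[0,0,-100],0],[1,[0,0,-130],0],[1,[0,0,-148],0],[1,[0,0,-148],0],[1,[0,0,-148],0]]'
python3 - <<'E'
from h import *
go([.6157,-.1216,.2],-86.5)
E
```

```text
clock: 12.8
eef_pos: [0.4561, 0.3044, 0.2019]
tool_rot: [-3.14, 0.002, -1.951]
contact_force: [-0.1, 0.2, -3.6]
opening: 0.188
now [0.4561 0.3044 0.2019] yaw -111.8 q6 2.45 t 12.8 F [-0.1  0.2 -3.6] op 0.188
shift [ 336.4 -306.3    1.8] turn -25.3  alt 154.7
```

```bash
python3 -m creep '[[1,[22,-20,0],-2],[1,[50,-45,0],-4],[1,[78,-71,0],-6],[1,[106,-96,0],-8],[1,[134,-122,0],-10],[1,[162,-147,0],-12],[1,[190,-173,0],-14],[1,[218,-198,0],-17],[1,[246,-224,0],-20],[1,[274,-249,0],-22]]'; python3 -m creep '[[1,[0,0,0],0],[1,[0,0,0],0],[1,[0,0,0],0]]'
python3 - <<'E'
from h import *
go([.6157,-.1216,.2],-86.5)
E
```

```text
clock: 13.63
eef_pos: [0.5838, -0.0444, 0.1976]
tool_rot: [3.137, 0.001, -1.564]
contact_force: [0.2, 0.2, -1.9]
opening: 0.188
clock: 13.88
eef_pos: [0.5836, -0.0427, 0.1983]
tool_rot: [3.137, 0.001, -1.568]
contact_force: [0.6, 0.5, -4.0]
opening: 0.193
now [ 0.5836 -0.0427  0.1983] yaw -89.9 q6 1.41 t 13.88 F [ 0.6  0.5 -4. ] op 0.193
shift [ 79.  -31.9  -2. ] turn -3.4  alt 176.6
```

```bash
python3 -m creep '[[1,[25,-11,0],-1],[1,[50,-22,0],-2],[1,[70,-29,0],-3],[1,[79,-31.9,0],-3.4],[1,[79,-31.9,0],-3.4],[1,[79,-31.9,0],-3.4],[1,[79,-31.9,30],-3.4],[1,[79,-31.9,60],-3.4],[1,[79,-31.9,60],-3.4],[1,[79,-31.9,60],-3.4]]'
python3 - <<'E'
from h import *
go([.6157,-.1216,.13],-86.5)
for n in("scene","top"):
    im,d=bot.capture(n); np.savez(f"pics/{n}11.npz",im=im,d=d); 
A=cv2.resize(np.load("pics/scene11.npz")["im"][130:320,180:380],None,fx=3,fy=3,interpolation=cv2.INTER_CUBIC); cv2.imwrite("pics/s11.png",A)
cv2.imwrite("pics/t11.png",cv2.resize(np.load("pics/top11.npz")["im"][80:270,220:420],None,fx=3,fy=3,interpolation=cv2.INTER_CUBIC))
E
```

```text
clock: 14.72
eef_pos: [0.615, -0.1194, 0.1389]
tool_rot: [3.136, 0.002, -1.506]
contact_force: [0.8, -0.4, -2.6]
opening: 0.191
now [ 0.615  -0.1194  0.1389] yaw -86.3 q6 1.23 t 14.72 F [ 0.8 -0.4 -2.6] op 0.191
shift [ 2.2 -0.6  8.9] turn 0.2  alt -179.8
```

View pics/s11.png

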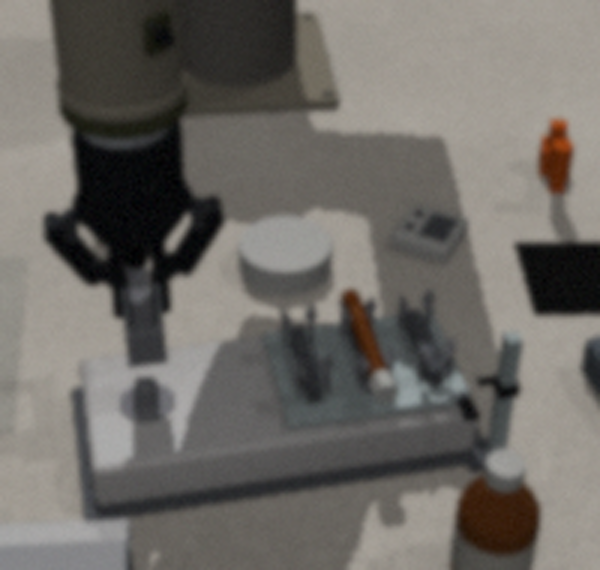

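View pics/t11.png

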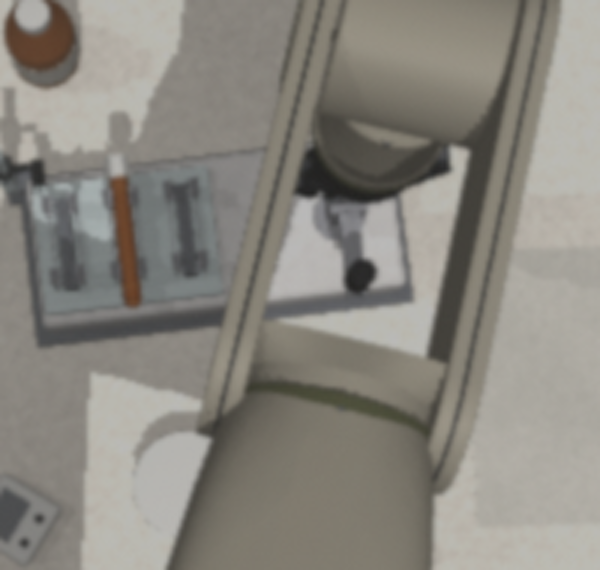

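Run:
```python
from h import *
im=np.load("pics/scene11.npz")["im"]; g=cv2.cvtColor(im,cv2.COLOR_BGR2GRAY)
print("pred stub mid",proj("scene",[.6157,-.1219,.061]),"pred hub front mid",proj("scene",[.630,-.1185,.117]))
for v in range(243,251): print(v,g[v,216:246])
print()
for v in range(257,269): print(v,g[v,216:246])
z=np.load("pics/top11.npz"); W=cloud("top",z["d"]); 
k=(W[...,2]>.165)&(W[...,2]<.19)
k[:160]=0;k[185:]=0;k[:,:320]=0;k[:,355:]=0
Q=W[k]; print("handle", len(Q), Q.mean(0), cv2.minEnclosingCircle(Q[:,:2].astype(np.float32)*1000))
```

```text
pred stub mid [227.97997464 259.8729268 ] pred hub front mid [228.06079172 246.44443889]
243 [156 159 160 157 149 122  90  62  55  55  52  54  51  54  51  54  52  58
  85 125 149 154 156 153 156 157 158 156 155 155]
244 [157 159 160 155 151 130  96  64  56  52  53  52  51  53  53  54  55  57
  82 124 147 154 155 155 156 155 155 153 153 154]
245 [160 159 156 158 155 137 102  66  57  53  53  54  52  52  53  54  51  55
  78 116 142 151 153 153 154 158 155 155 152 152]
246 [158 158 157 157 153 140 105  68  53  52  52  54  54  51  51  54  55  56
  78 111 137 147 153 154 155 156 157 156 155 157]
247 [154 158 155 155 151 140 107  71  56  52  54  54  52  54  53  53  53  57
  70 106 137 150 154 155 157 159 157 156 159 157]
248 [154 156 154 153 152 139 110  77  57  55  50  53  55  56  53  53  57  56
  70 104 135 151 154 157 158 157 159 158 160 159]
249 [152 153 156 156 154 145 118  82  60  55  54  53  55  54  58  58  60  66
  77 105 138 151 158 157 158 159 161 158 159 161]
250 [154 153 157 157 155 147 120  88  67  61  62  67  71  74  74  79  83  87
  99 121 143 155 158 158 160 159 159 157 158 
[... 939 characters left out ...]
  54  54  54  54  52  55  70  92
 106 111 112 121 145 160 167 168 165 158 135 114]
265 [157 157 154 144 121 108 106  98  80  60  55  57  55  55  57  58  67  90
 105 109 113 124 147 163 169 168 166 152 131 109]
266 [158 160 153 145 126 111 106  99  80  66  59  56  62  58  59  61  72  92
 106 111 117 134 153 165 169 168 161 146 119 105]
267 [164 161 164 153 137 118 110 101  86  69  60  58  61  59  61  61  72  92
 104 117 130 148 163 167 167 166 158 134 113 101]
268 [168 164 167 163 150 135 119 107  91  76  64  62  62  64  63  62  68  83
  98 121 140 157 163 169 168 163 147 121 105 102]
handle 82 [ 0.54588313 -0.12404791  0.18003154] ((546.287841796875, -124.63906860351562), 10.960391998291016)
```

```bash
python3 -m creep '[[1,[2.2,0,5],0],[1,[2.2,0,10],0],[1,[2.2,0,18],0],[1,[2.2,0,18],0],[1,[2.2,0,18],0]]'; python3 -m creep '[[1,[0,0,3],0],[1,[0,0,6],0],[1,[0,0,9],0],[1,[0,0,9],0]]';python3 - <<'E'
from h import *
go([.6152,-.1216,.0872],-86.5)
E
```

```text
clock: 15.23
eef_pos: [0.6167, -0.1237, 0.1224]
tool_rot: [3.14, 0.001, -1.508]
contact_force: [-0.3, -0.1, -2.8]
opening: 0.192
clock: 15.57
eef_pos: [0.6169, -0.1237, 0.1134]
tool_rot: [3.14, 0.0, -1.508]
contact_force: [-0.3, -0.3, -2.9]
opening: 0.192
now [ 0.6169 -0.1237  0.1134] yaw -86.4 q6 1.23 t 15.57 F [-0.3 -0.3 -2.9] op 0.192
shift [-2.2  1.5 26.2] turn 0.1  alt -179.9
```

```bash
python3 -m creep '[[1,[-2.2,1.5,0],0],[1,[-2.2,1.5,2],0],[1,[-2.2,1.5,4],0],[1,[-2.2,1.5,4],0]]'; for i in 1 2 3 4; do python3 -m creep '[[1,[0,0,1.5],0],[1,[0,0,3],0],[1,[0,0,3],0]]' | tr '\n' ' ';echo; done
```

```text
clock: 15.9
eef_pos: [0.6155, -0.1216, 0.1099]
tool_rot: [3.141, 0.0, -1.508]
contact_force: [0.5, -0.0, -3.6]
opening: 0.192
clock: 16.15 eef_pos: [0.6155, -0.1217, 0.1069] tool_rot: [3.141, 0.0, -1.508] contact_force: [-0.3, -0.5, -3.4] opening: 0.19 
clock: 16.4 eef_pos: [0.6155, -0.1217, 0.1038] tool_rot: [3.141, 0.0, -1.508] contact_force: [-0.2, 0.0, -2.2] opening: 0.188 
clock: 16.65 eef_pos: [0.6155, -0.1217, 0.1008] tool_rot: [3.141, 0.0, -1.508] contact_force: [-1.3, -0.0, -2.6] opening: 0.187 
clock: 16.9 eef_pos: [0.6155, -0.1216, 0.0979] tool_rot: [3.141, 0.0, -1.508] contact_force: [0.5, -0.6, -3.9] opening: 0.191
```

Sliding on without force.

```bash
for i in 1 2 3 4; do python3 -m creep '[[1,[0,0,1.5],0],[1,[0,0,2.7],0],[1,[0,0,2.7],0]]' | tr '\n' ' ';echo; done
```

```text
clock: 17.15 eef_pos: [0.6156, -0.1217, 0.0952] tool_rot: [3.141, 0.0, -1.508] contact_force: [0.3, 0.2, -3.6] opening: 0.19 
clock: 17.4 eef_pos: [0.6155, -0.1217, 0.0925] tool_rot: [3.141, 0.0, -1.508] contact_force: [-0.4, -0.3, -3.8] opening: 0.188 
clock: 17.65 eef_pos: [0.6155, -0.1217, 0.0898] tool_rot: [3.141, 0.0, -1.508] contact_force: [0.0, 0.2, -3.4] opening: 0.187 
clock: 17.9 eef_pos: [0.6158, -0.1217, 0.0874] tool_rot: [-3.141, -0.0, -1.508] contact_force: [-0.1, -0.0, -2.9] opening: 0.188
```

```bash
python3 -m creep '[[0.5,[0,0,0],0],[0.5,[0,0,0],0],[0.5,[0,0,0],0],[0.5,[0,0,0],0],[0.5,[0,0,-10],0],[0.5,[0,0,-30],0],[0.5,[0,0,-60],0],[0.5,[0,0,-90],0],[0.5,[0,0,-90],0]]'; python3 -m creep '[[0.5,[0,0,0],-7],[0.5,[0,0,0],-14],[0.5,[0,0,0],-21],[0.5,[0,0,0],-28],[0.5,[0,0,0],-35],[0.5,[0,0,0],-42],[0.5,[0,0,0],-49],[0.5,[0,0,0],-56],[0.5,[0,0,0],-63],[0.5,[0,0,0],-70]]'; python3 -m creep '[[0.5,[0,0,0],-7],[0.5,[0,0,0],-14],[0.5,[0,0,0],-21],[0.5,[0,0,0],-21]]';python3 - <<'E'
from h import *
im,d=bot.capture("scene"); np.savez("pics/scene12.npz",im=im,d=d)
cv2.imwrite("pics/s12.png",cv2.resize(im[130:320,180:380],None,fx=3,fy=3,interpolation=cv2.INTER_CUBIC))
im,d=bot.capture("top"); np.savez("pics/top12.npz",im=im,d=d)
cv2.imwrite("pics/t12.png",cv2.resize(im[80:270,220:420],None,fx=3,fy=3,interpolation=cv2.INTER_CUBIC))
W=cloud("top",d); k=(W[...,2]>.115)&(W[...,2]<.14); k[:155]=0;k[195:]=0;k[:,320:]=k[:,320:];k[:,:315]=0;k[:,360:]=0
Q=W[k]; print("handle",len(Q),np.median(Q,axis=0) if len(Q) else 0)
if len(Q)>5: print(cv2.minEnclosingCircle(Q[:,:2].astype(np.float32)*1000))
go([.546,-.126,.14],5)
E
```

```text
clock: 18.65
eef_pos: [0.6195, -0.1228, 0.1865]
tool_rot: [-3.131, -0.004, -1.508]
contact_force: [0.2, 0.4, 1.6]
opening: 0.501
clock: 19.48
eef_pos: [0.616, -0.1218, 0.1784]
tool_rot: [-3.142, -0.001, -0.28]
contact_force: [0.5, 0.3, -0.3]
opening: 0.501
clock: 19.82
eef_pos: [0.616, -0.1218, 0.1784]
tool_rot: [3.141, -0.001, 0.087]
contact_force: [-0.5, 0.0, 0.1]
opening: 0.498
handle 71 [ 0.54595181 -0.1254353   0.12603793]
((545.9285888671875, -125.23223876953125), 10.770469665527344)
now [ 0.6159 -0.1218  0.1782] yaw 4.4 q6 -0.35 t 19.92 F [ 0.6 -0.3  0.3] op 0.501
shift [-70.1  -1.1  38.1] turn -0.6  alt 179.4
```

View pics/s12.png

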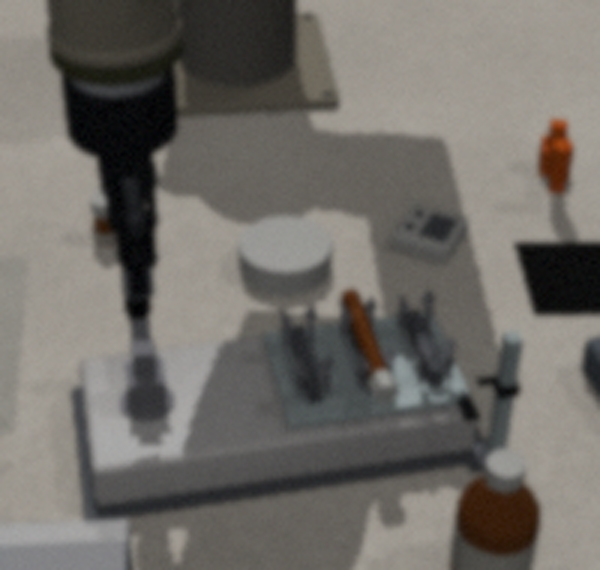

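View pics/t12.png

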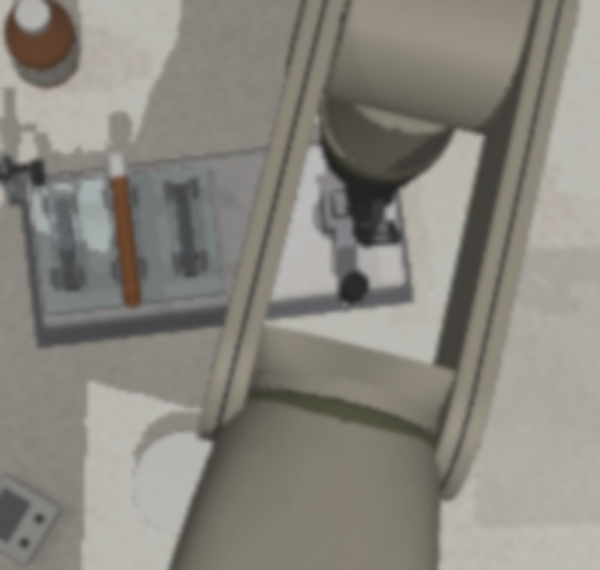

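```bash
python3 -m creep '[[0.5,[-20,0,0],1.6],[0.5,[-45,-0.5,0],1.6],[0.5,[-65,-0.8,0],1.6],[0.5,[-70,-0.8,0],1.6],[0.5,[-70,-0.8,0],1.6],[0.5,[-70,-0.8,0],1.6]]'
python3 - <<'E'
from h import *
go([.5457,-.1252,.091],2.8)
E
```

```text
clock: 20.42
eef_pos: [0.5466, -0.1267, 0.1781]
tool_rot: [3.141, -0.001, 0.05]
contact_force: [0.2, 0.1, -0.1]
opening: 0.505
now [ 0.5466 -0.1267  0.1781] yaw 2.9 q6 -0.37 t 20.42 F [ 0.2  0.1 -0.1] op 0.505
shift [-0.9 -1.5 87.1] turn 0.1  alt -179.9
```

```bash
python3 -m creep '[[0.5,[-0.9,-1.5,20],0],[0.5,[-0.9,-1.5,45],0],[0.5,[-0.9,-1.5,65],0],[0.5,[-0.9,-1.5,78],0],[0.5,[-0.9,-1.5,85],0],[0.5,[-0.9,-1.5,87],0],[0.5,[-0.9,-1.5,87],0],[0.5,[-0.9,-1.5,87],0]]'
python3 - <<'E'
from h import *
go([.5457,-.1252,.091],2.8)
im,d=bot.capture("scene"); cv2.imwrite("pics/s13.png",cv2.resize(im[130:320,180:380],None,fx=3,fy=3,interpolation=cv2.INTER_CUBIC))
E
```

```text
clock: 21.08
eef_pos: [0.546, -0.1254, 0.0918]
tool_rot: [3.141, -0.002, 0.053]
contact_force: [0.0, 0.9, -0.9]
opening: 0.499
now [ 0.546  -0.1254  0.0918] yaw 3.0 q6 -0.37 t 21.08 F [ 0.   0.9 -0.9] op 0.499
shift [-0.3 -0.2  0.8] turn 0.2  alt -179.8
```

View pics/s13.png

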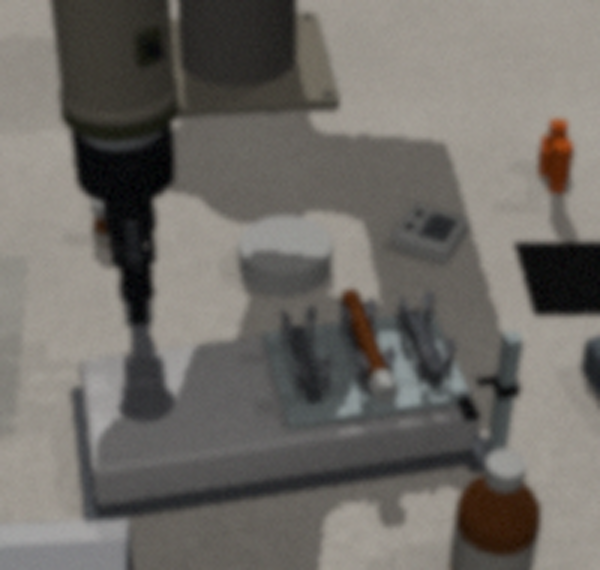

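```bash
python3 -m creep '[[1,[0,0,0],0],[1,[0,0,0],0],[1,[0,0,0],0],[1,[0,0,0],0],[1,[0,0,0],0],[1,[0,0,0],0]]' 35; python3 -m creep '[[1,[1.1,-12.2,0],0],[1,[4.2,-23.9,0],0],[1,[9.4,-35,0],0],[1,[16.4,-45,0],0],[1,[25,-53.6,0],0],[1,[35,-60.6,0],0],[1,[46.1,-65.8,0],0],[1,[57.8,-68.9,0],0],[1,[70,-70,0],0]]'
python3 - <<'E'
from h import *
go([.5457,-.1252,.091],2.8)
im,d=bot.capture("scene"); cv2.imwrite("pics/s14.png",cv2.resize(im[130:320,180:380],None,fx=3,fy=3,interpolation=cv2.INTER_CUBIC))
E
```

```text
clock: 21.63
eef_pos: [0.5454, -0.1253, 0.0913]
tool_rot: [3.141, -0.001, 0.053]
contact_force: [-1.4, -0.0, 4.9]
opening: 0.246
clock: 22.38
eef_pos: [0.6115, -0.0513, 0.0909]
tool_rot: [3.141, 0.0, 0.053]
contact_force: [-2.8, -2.8, 5.6]
opening: 0.247
now [ 0.6115 -0.0513  0.0909] yaw 3.0 q6 -0.22 t 22.38 F [-2.8 -2.8  5.6] op 0.247
shift [-69.6  70.3   0. ] turn 0.2  alt -179.8
```

View pics/s14.png

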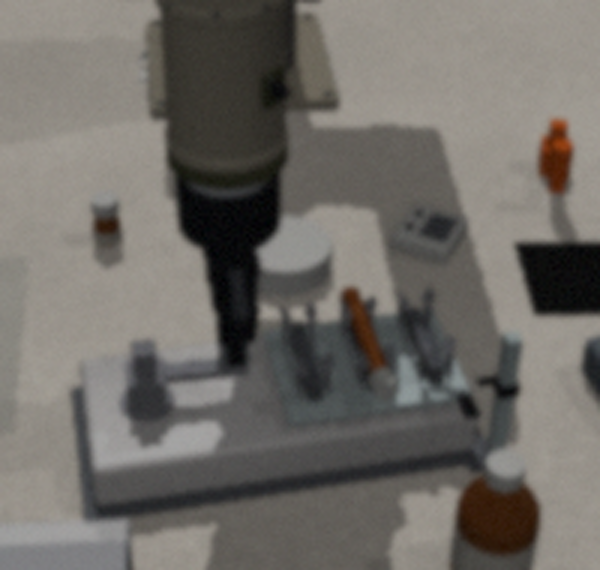

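```bash
python3 -m creep '[[1,[12.2,1.1,0],0],[1,[23.9,4.2,0],0],[1,[35,9.4,0],0],[1,[45,16.4,0],0],[1,[53.6,25,0],0],[1,[60.6,35,0],0],[1,[65.8,46.1,0],0],[1,[68.9,57.8,0],0],[1,[70,70,0],0]]' | tr '\n' ' '; python3 -m creep '[[1,[-1.1,12.2,0],0],[1,[-4.2,23.9,0],0],[1,[-9.4,35,0],0],[1,[-16.4,45,0],0],[1,[-25,53.6,0],0],[1,[-35,60.6,0],0],[1,[-46.1,65.8,0],0],[1,[-57.8,68.9,0],0],[1,[-70,70,0],0]]'| tr '\n' ' '; python3 -m creep '[[1,[-12.2,-1.1,0],0],[1,[-23.9,-4.2,0],0],[1,[-35,-9.4,0],0],[1,[-45,-16.4,0],0],[1,[-53.6,-25,0],0],[1,[-60.6,-35,0],0],[1,[-65.8,-46.1,0],0],[1,[-68.9,-57.8,0],0],[1,[-70,-70,0],0]]'| tr '\n' ' ';  python3 - <<'E'
from h import *
go([.5457,-.1252,.091],2.8)
for n in("scene","top"):
    im,d=bot.capture(n); np.savez(f"pics/{n}15.npz",im=im,d=d)
    W=cloud(n,d)
    if n=="scene": cv2.imwrite("pics/s15.png",cv2.resize(im[130:320,180:380],None,fx=3,fy=3,interpolation=cv2.INTER_CUBIC))
    else: cv2.imwrite("pics/t15.png",cv2.resize(im[110:200,200:300],None,fx=6,fy=6,interpolation=cv2.INTER_CUBIC))
E
```

```text
clock: 23.18 eef_pos: [0.6856, -0.1176, 0.0913] tool_rot: [-3.141, -0.002, 0.053] contact_force: [-0.7, 1.8, 5.3] opening: 0.245 clock: 23.93 eef_pos: [0.6181, -0.1925, 0.0912] tool_rot: [3.141, -0.002, 0.052] contact_force: [2.8, 0.3, 5.1] opening: 0.245 clock: 24.68 eef_pos: [0.5447, -0.125, 0.0911] tool_rot: [3.141, -0.001, 0.052] contact_force: [5.1, -2.4, 4.1] opening: 0.24 now [ 0.5447 -0.125   0.0911] yaw 3.0 q6 -0.37 t 24.68 F [ 5.1 -2.4  4.1] op 0.24
shift [1.  0.2 0.1] turn 0.2  alt -179.8
```

View pics/s15.png

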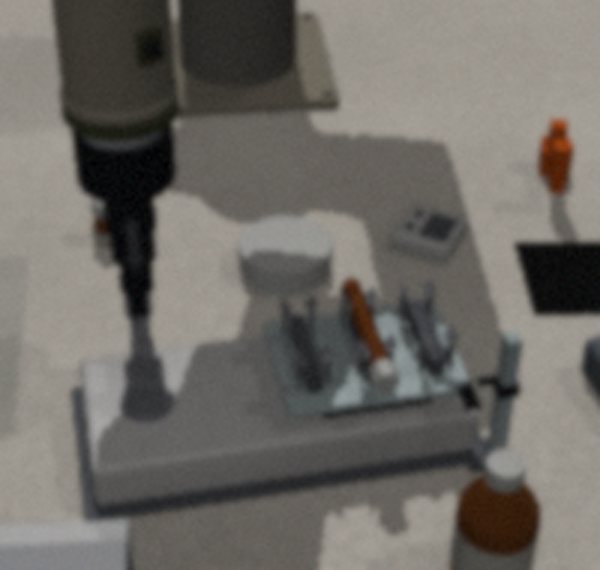

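View pics/t15.png

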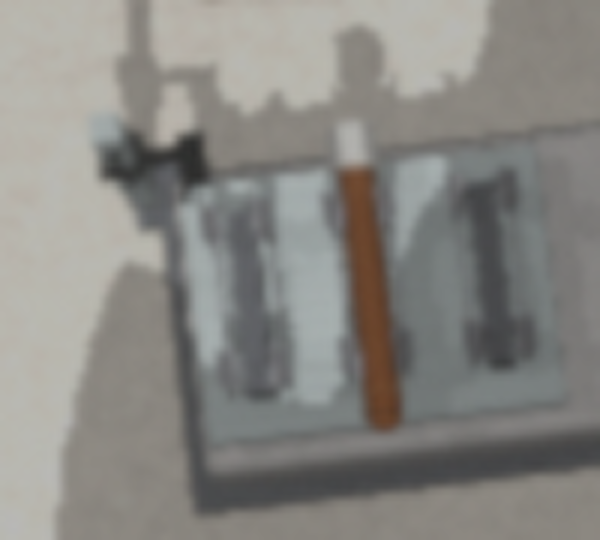

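```bash
cat > lv.py <<'E'
from h import *
def top(d,im,verb=True):
    W=cloud("top",d); g=cv2.cvtColor(im,cv2.COLOR_BGR2GRAY)
    m=np.zeros(g.shape,bool); m[132:142,214:236]=1; m&=(g<60)
    z=W[...,2]
    mk=m&(z>.075)&(z<.110)
    pl=np.zeros(g.shape,bool); pl[146:165,245:257]=1
    zp=z[pl]; zp=zp[(zp>.05)&(zp<.1)]
    # table plate: mode
    h=np.median(zp)
    bench=np.median(z[205:212,215:225])
    plz=np.median(z[162:168,300:312])
    return mk.sum(),z[mk].mean() if mk.any() else 0,z[mk].std() if mk.any() else 0,h,bench,plz
if __name__=="__main__":
    for s in ("0","1","7","11","12","15"):
        a=np.load(f"pics/top{s}.npz"); print(s,np.round(top(a["d"],a["im"]),4))
E
python3 lv.py
python3 - <<'E'
from h import *
a=np.load("pics/top15.npz");W=cloud("top",a["d"]); g=cv2.cvtColor(a["im"],cv2.COLOR_BGR2GRAY)
print(g[130:143,214:236]); print((W[130:143,214:236,2]*1000).astype(int))
a=np.load("pics/scene15.npz");W=cloud("scene",a["d"]); g=cv2.cvtColor(a["im"],cv2.COLOR_BGR2GRAY)
print(g[248:272,326:358]); print((W[248:272,326:358,2]*1000).astype(int))
E
```

```text
0 [ 1.70e+01  8.44e-02  2.90e-03  5.83e-02 -4.00e-04  4.80e-02]
1 [1.20e+01 8.51e-02 2.70e-03 5.87e-02 1.00e-04 4.82e-02]
7 [2.00e+01 8.45e-02 3.50e-03 5.84e-02 1.00e-04 4.84e-02]
11 [1.300e+01 8.440e-02 2.600e-03 5.860e-02 0.000e+00 5.823e-01]
12 [1.200e+01 8.330e-02 3.400e-03 5.860e-02 4.000e-04 6.099e-01]
15 [ 1.40e+01  8.48e-02  3.60e-03  7.03e-02 -7.00e-04  4.86e-02]
[[176 170 167 166 162 149 139 132 129 129 130 138 163 175 179 178 177 170
  148 133 132 133]
 [177 170 167 165 162 148 124 112 112 119 127 138 163 176 177 170 162 149
  127 117 126 132]
 [178 170 164 161 158 147 115  90  84  97 118 136 162 175 169 140 115  99
   87  91 116 130]
 [178 164 151 143 137 128 103  80  68  82 109 129 152 163 153 112  73  58
   56  74 112 129]
 [178 160 134 117 109 103  93  80  66  68  86 101 116 119 106  78  54  48
   49  70 111 129]
 [180 167 133 103  85  80  87  85  68  58  61  66  72  71  63  53  48  48
   46  68 108 128]
 [181 172 135  97  74  70  83  86  70  55  51  52  54  57  57  54  49  47
   48  61  97 120]
 [181 172 136  94  73  66  72  76  65  55  57  61  66  74  79  69  55  47

[... 7666 characters left out ...]
6  57   1   0   0   5   4   0   0]
 [ 52  50  49  49  50  47  47  47  49  48  49  48  46   0   3  -2   3   1
   50  53  55  55  56  56   1   0   0   3   0   1   3   1]
 [ 48  49  49  46  47  49  46  47  44  44  48  46  45   1   2   1   1  41
   46  52  54  52  50  50   1   1   0  -1   0   1  -2   2]
 [ 47  46  47  45  48  45  45  46  44  43  46  41  42   2   2   1   1  36
   46  52  50  50  49  45   1   2   4   1   0   0   3   0]
 [ 44  43  44  42  43  41  42  42  39  40  41  40  40   1   2   1   4  37
   40  46  44  42  44  46   1   1   1   0   1   2   0   0]
 [ 41  42  42  41  42  39  40  36  37  39  37  38  35   1   0   3   1  30
   41  41  41  43  41  39   0   1   1   1   0   1   1  -1]]
```

```bash
python3 -m creep '[[1,[1.1,-12.2,0],0],[1,[4.2,-23.9,0],0],[1,[9.4,-35,0],0],[1,[16.4,-45,0],0],[1,[25,-53.6,0],0],[1,[35,-60.6,0],0],[1,[46.1,-65.8,0],0],[1,[57.8,-68.9,0],0],[1,[70,-70,0],0]]' | tr '\n' ' ';python3 -m creep '[[1,[12.2,1.1,0],0],[1,[23.9,4.2,0],0],[1,[35,9.4,0],0],[1,[45,16.4,0],0],[1,[53.6,25,0],0],[1,[60.6,35,0],0],[1,[65.8,46.1,0],0],[1,[68.9,57.8,0],0],[1,[70,70,0],0]]' | tr '\n' ' '; python3 -m creep '[[1,[-1.1,12.2,0],0],[1,[-4.2,23.9,0],0],[1,[-9.4,35,0],0],[1,[-16.4,45,0],0],[1,[-25,53.6,0],0],[1,[-35,60.6,0],0],[1,[-46.1,65.8,0],0],[1,[-57.8,68.9,0],0],[1,[-70,70,0],0]]'| tr '\n' ' '; python3 -m creep '[[1,[-12.2,-1.1,0],0],[1,[-23.9,-4.2,0],0],[1,[-35,-9.4,0],0],[1,[-45,-16.4,0],0],[1,[-53.6,-25,0],0],[1,[-60.6,-35,0],0],[1,[-65.8,-46.1,0],0],[1,[-68.9,-57.8,0],0],[1,[-70,-70,0],0],[1,[-70,-70,0],0]]'| tr '\n' ' ';  python3 - <<'E'
from h import *
from lv import top
go([.5457,-.1252,.091],2.8)
im,d=bot.capture("top"); print(np.round(top(d,im),4)); np.savez("pics/top16.npz",im=im,d=d)
W=cloud("top",d); P=W[132:138,229:234,2]; print("pointer top",np.median(P))
im,d=bot.capture("scene"); np.savez("pics/scene16.npz",im=im,d=d); W=cloud("scene",d)
print((W[246:262,326:350,2]*1000).astype(int))
cv2.imwrite("pics/s16.png",cv2.resize(im[130:320,180:380],None,fx=3,fy=3,interpolation=cv2.INTER_CUBIC))
E
```

```text
clock: 25.53 eef_pos: [0.6106, -0.051, 0.0905] tool_rot: [3.141, 0.002, 0.053] contact_force: [-2.8, -3.9, 6.9] opening: 0.25 clock: 26.28 eef_pos: [0.6855, -0.1169, 0.0913] tool_rot: [-3.141, -0.001, 0.054] contact_force: [1.9, 2.5, 6.8] opening: 0.241 clock: 27.03 eef_pos: [0.6185, -0.1923, 0.0913] tool_rot: [3.14, -0.002, 0.052] contact_force: [2.3, -2.3, 4.8] opening: 0.245 clock: 27.87 eef_pos: [0.5447, -0.1233, 0.091] tool_rot: [-3.141, -0.001, 0.054] contact_force: [-0.4, -0.4, 8.0] opening: 0.249 now [ 0.5447 -0.1233  0.091 ] yaw 3.1 q6 -0.37 t 27.87 F [-0.4 -0.4  8. ] op 0.249
shift [ 0.9  1.9 -0. ] turn 0.3  alt -179.7
[3.50e+01 8.24e-02 2.70e-03 8.22e-02 1.00e-04 4.83e-02]
pointer top 0.08167832429456018
[[ 98  98  97  91  93  82  82  82   1   4   1   2   0   1   1   1   1   1
    2   1   2 117 121 125]
 [ 94  93  94  84  93  82  83  82  82   1   2   1   0   2   3   0   3   0
    1   4 111 115 121 117]
 [ 89  91  82  83  89  83  82  84  81   1   2   0   2   2   1   0   1   0
    3   1 107 112 120 117]
 [ 89  86  83  85  83  82  81  81  82   2   3   1   1   0   1   0   2   
[... 541 characters left out ...]
83  84  81  81  82  83  83  83  83  82  83   3   1  88  85  86  84
   85  86  91  95  94  94]
 [ 80  80  79  79  81  77  77  82  82  83  83  83  85  87  87  85  87  86
   89  85  89  89  90  87]
 [ 77  81  79  78  75  75  74  80  84  82  85  82  81  84  87  84  86  84
   82  87  84  86  90  88]
 [ 46  50  49  48  51  48  50  51  82  83  83  83  81  82   1   2   2   1
   77  83  84  85  85  84]
 [ 48  49  47  50  51  51  49  50  84  83  83  82  82  80   5   1   0   0
   78  82  86  85  84  85]
 [ 51  47  50  49 782  48  48  49  48  83  81  81  84  84  -1   1   0   1
    0  78  83  78  82  80]
 [ 48  48  48  51  48  50  48  50  51  81  82  82  82  83  81   2   0   1
   64  79  79  77  77  76]]
```

View pics/s16.png

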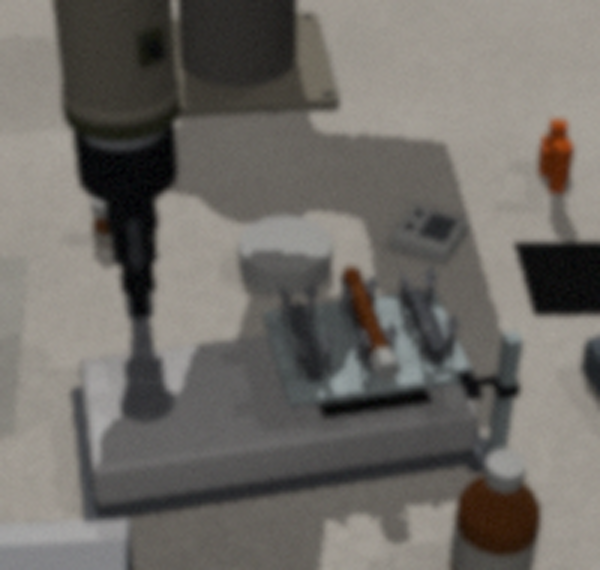

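Run:
```python
from h import *
ms=[];pt=[]
for s in ("0","1","4","6","7","11","12","15","16"):
    a=np.load(f"pics/scene{s}.npz"); W=cloud("scene",a["d"]); Q=W[255:258,340:345].reshape(-1,3); k=(Q[:,2]>.07)&(Q[:,2]<.1)
    ms.append((round(Q[k,2].mean(),4),k.sum(),Q[k].mean(0).round(4).tolist()))
for m in ms: print(m)
a=np.load("pics/scene16.npz"); W=cloud("scene",a["d"]); Q=W[248:258,332:338].reshape(-1,3); k=(Q[:,2]>.07)&(Q[:,2]<.09); print("plate/pointer scene16",Q[k,2].mean(),k.sum())
a=np.load("pics/scene0.npz"); W=cloud("scene",a["d"]); 
for s,z0 in (("0",58),("15",70),("16",82)):
    W=cloud("scene",np.load(f"pics/scene{s}.npz")["d"]); v,u=np.indices(W.shape[:2]); k=(u>270)&(u<338)&(v>230)&(v<280)&(abs(W[...,2]*1000-z0)<4); print(s,k.sum(),W[k][:,2].mean(), np.median(W[k][:,2]))
tm=[]
for s in ("0","1","7","11","12","15"):
    W=cloud("top",np.load(f"pics/top{s}.npz")["d"]); Q=W[134:137,223:229,2].ravel(); Q=Q[(Q>.078)&(Q<.092)]; tm.append((Q.mean().round(4),len(Q)))
print(tm)
for s,z0 in (("0",58),("15",70),("16",82)):
    W=cloud("top",np.load(f"pics/top{s}.npz")["d"]); v,u=np.indices(W.shape[:2]); k=(u>235)&(u<290)&(v>135)&(v<182)&(abs(W[...,2]*1000-z0)<4); P=W[132:139,229:234,2].ravel(); P=P[abs(P*1000-z0)<6];print(s,k.sum(),W[k][:,2].mean(),"pointer",P.mean(),len(P))
```

```text
(np.float64(0.0866), np.int64(15), [0.6581, 0.1446, 0.0866])
(np.float64(0.086), np.int64(15), [0.6575, 0.1448, 0.086])
(np.float64(0.0857), np.int64(15), [0.6572, 0.1449, 0.0857])
(np.float64(0.0862), np.int64(15), [0.6576, 0.1447, 0.0862])
(np.float64(0.0867), np.int64(15), [0.6582, 0.1445, 0.0867])
(np.float64(0.0862), np.int64(15), [0.6576, 0.1447, 0.0862])
(np.float64(0.0861), np.int64(15), [0.6576, 0.1447, 0.0861])
(np.float64(0.0851), np.int64(15), [0.6566, 0.1451, 0.0851])
(np.float64(0.0862), np.int64(15), [0.6576, 0.1447, 0.0862])
plate/pointer scene16 0.08282501576019065 48
0 1141 0.05913335479107386 0.059236798330870345
15 1115 0.07082514711661238 0.07096956623885482
16 1080 0.08283869399281493 0.0829921163365686
[(np.float64(0.0852), 17), (np.float64(0.086), 15), (np.float64(0.0854), 16), (np.float64(0.0845), 16), (np.float64(0.084), 16), (np.float64(0.0847), 17)]
0 1345 0.05796660836941317 pointer 0.0588478201760498 25
15 1299 0.06980336167661327 pointer 0.06937653095176478 33
16 1281 0.08207046751514413 pointer 0.0823123793907503 33
```

```bash
python3 -m creep '[[1,[1.1,-12.2,0],0],[1,[4.2,-23.9,0],0],[1,[9.4,-35,0],0],[1,[16.4,-45,0],0],[1,[25,-53.6,0],0],[1,[35,-60.6,0],0],[1,[46.1,-65.8,0],0],[1,[57.8,-68.9,0],0],[1,[70,-70,0],0],[1,[70,-70,0],0]]' | tr '\n' ' '; python3 -m creep '[[1,[0,0,0],0],[1,[0,0,0],0],[1,[0,0,0],0]]'
cat > lv2.py <<'E'
from h import *
import sys
def run(n=3,tag=""):
    r={"sp":[],"sm":[],"tp":[],"tm":[]}
    for i in range(n):
        im,d=bot.capture("scene"); W=cloud("scene",d); v,u=np.indices(W.shape[:2]); z=W[...,2]
        k=(u>270)&(u<336)&(v>220)&(v<275); zz=z[k]; m=np.median(zz[(zz>.078)&(zz<.092)]); zz=zz[abs(zz-m)<.004]; r["sp"].append(zz.mean()-.0009)
        Q=z[255:258,340:345].ravel(); Q=Q[(Q>.078)&(Q<.095)]; r["sm"].append(Q.mean()-.0009)
        im2,d2=bot.capture("top"); z=cloud("top",d2)[...,2]
        k=(u>235)&(u<290)&(v>135)&(v<182); zz=z[k]; m=np.median(zz[(zz>.078)&(zz<.092)]); zz=zz[abs(zz-m)<.004]; r["tp"].append(zz.mean())
        Q=z[134:137,223:229].ravel(); Q=Q[(Q>.078)&(Q<.092)]; r["tm"].append(Q.mean())
    for k,v in r.items(): print(k,np.round(np.mean(v)*1000,2),np.round(np.array(v)*1000,1))
    np.savez(f"pics/last{tag}.npz",s=im,sd=d,t=im2,td=d2)
    cv2.imwrite(f"pics/l{tag}.png",np.hstack([cv2.resize(im[235:285,310:370],(600,500),interpolation=cv2.INTER_CUBIC)]))
run(tag=sys.argv[1])
E
python3 lv2.py a; python3 -c "
from h import *
go([.62,-.052,.091],2.8)"
```

```text
clock: 28.8 eef_pos: [0.612, -0.0511, 0.0907] tool_rot: [3.141, 0.0, 0.053] contact_force: [0.3, 1.0, 6.1] opening: 0.246 clock: 29.05
eef_pos: [0.611, -0.0512, 0.0907]
tool_rot: [3.141, 0.0, 0.053]
contact_force: [0.7, 0.4, 6.5]
opening: 0.248
sp 85.13 [85.1 85.2 85.1]
sm 84.88 [84.8 85.  84.9]
tp 84.84 [84.7 85.  84.8]
tm 84.9 [84.1 84.6 86. ]
now [ 0.6109 -0.0513  0.0907] yaw 3.0 q6 -0.22 t 29.35 F [0.8 0.8 6.1] op 0.247
shift [ 9.   1.2 -0.3] turn 0.2  alt -179.8
```

View pics/la.png

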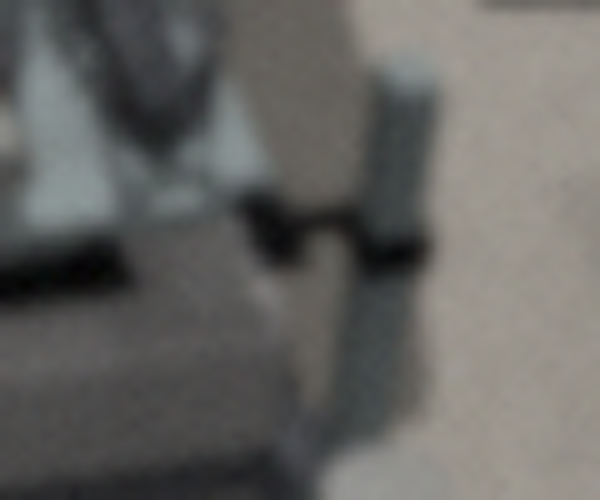

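```bash
python3 -m creep '[[0.5,[0,0,0],0],[0.5,[0,0,0],0],[0.5,[0,0,0],0],[0.5,[0,0,0],0],[0.5,[0,0,-20],0],[0.5,[0,0,-50],0],[0.5,[0,0,-85],0],[0.5,[0,0,-85],0],[0.5,[0,0,-85],0]]'
python3 - <<'E'
from h import *
im,d=bot.capture("top"); W=cloud("top",d); np.savez("pics/top17.npz",im=im,d=d)
cv2.imwrite("pics/t17.png",cv2.resize(im[80:270,220:420],None,fx=3,fy=3,interpolation=cv2.INTER_CUBIC))
im,d=bot.capture("scene"); np.savez("pics/scene17.npz",im=im,d=d)
cv2.imwrite("pics/s17.png",cv2.resize(im[130:320,180:380],None,fx=3,fy=3,interpolation=cv2.INTER_CUBIC))
go([.6155,-.1218,.176],3.6)
E
python3 lv2.py b
```

```text
clock: 30.1
eef_pos: [0.613, -0.0518, 0.1787]
tool_rot: [3.14, -0.005, 0.053]
contact_force: [-0.2, -0.3, 0.7]
opening: 0.499
now [ 0.6107 -0.0514  0.1747] yaw 3.0 q6 -0.22 t 30.2 F [-0.7  0.1  0.1] op 0.496
shift [ 1.1 70.5 -1.3] turn -0.6  alt 179.4
sp 85.1 [85.1 85.1 85.1]
sm 85.07 [85.3 85.  84.8]
tp 84.83 [84.8 84.8 84.9]
tm 84.15 [83.9 84.3 84.3]
```

View pics/t17.png

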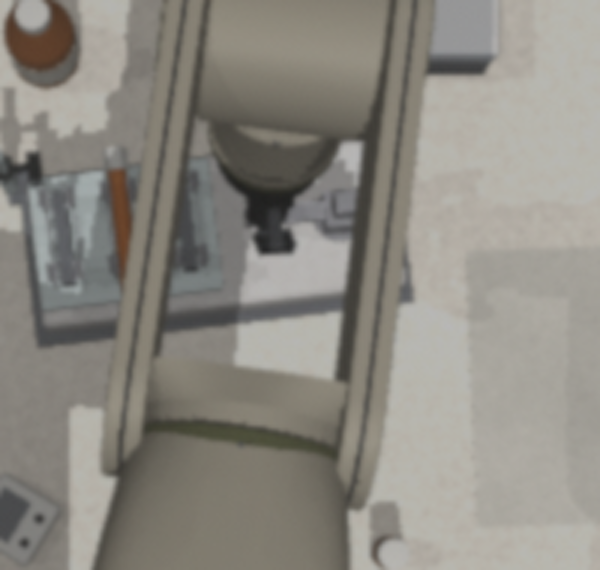

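View pics/s17.png

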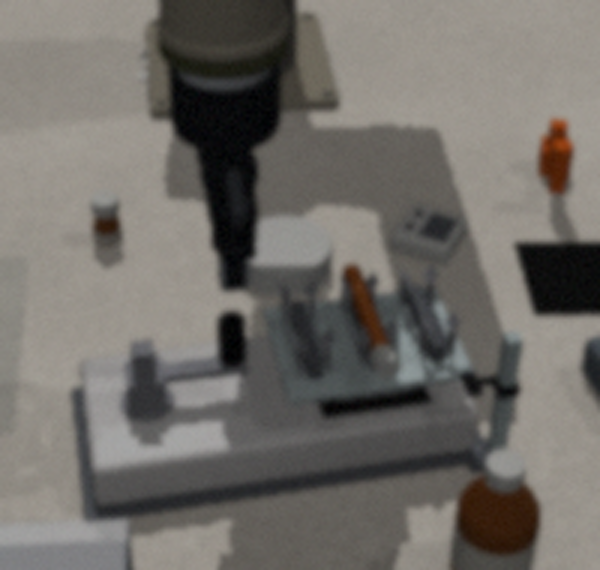

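Run:
```python
from h import *
z=np.load("pics/top17.npz"); a=z["im"]
A=cv2.resize(a[138:190,138:190],(520,520),interpolation=cv2.INTER_CUBIC)
cv2.imwrite("pics/k.png",cv2.normalize(A,None,0,255,cv2.NORM_MINMAX))
W=cloud("top",z["d"]); k=np.zeros(W.shape[:2],bool); k[135:195,135:195]=1; k&=(W[...,2]>.065)&(W[...,2]<.09); Q=W[k]; print(cv2.minAreaRect(Q[:,:2].astype(np.float32)*1000), Q.mean(0))
D=Q[:,:2]-Q[:,:2].mean(0); e,V=np.linalg.eigh(np.cov(D.T)); print("bar dir",np.degrees(np.arctan2(V[1,1],V[0,1])))
go([.6013,.3065,.12],None)
```

```text
((601.8453369140625, 307.0372009277344), (42.256526947021484, 13.647415161132812), 61.43241500854492) [0.6012504  0.3062067  0.07578354]
bar dir 60.903833781254846
now [ 0.6105 -0.0514  0.1743] yaw 3.0 q6 -0.22 t 30.5 F [ 1.  -0.4  0.2] op 0.499
shift [   9.7 -357.9   54.4] turn 0  alt 0
```

View pics/k.png

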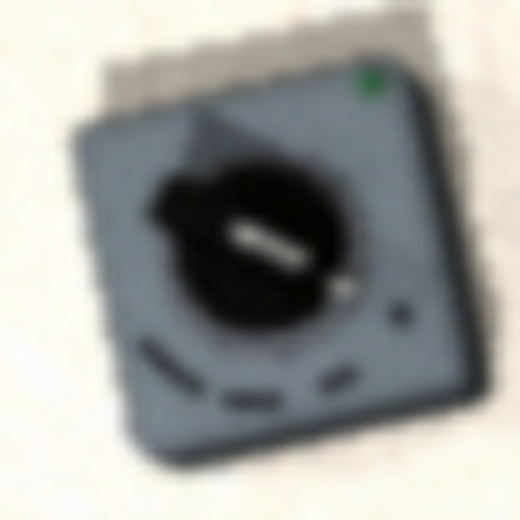

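```bash
python3 -m creep '[[0.5,[0,-20,0],3],[0.5,[2,-50,0],6],[0.5,[3,-85,0],10],[0.5,[4,-120,0],14],[0.5,[5,-155,0],18],[0.5,[6,-190,0],22],[0.5,[7,-225,0],25],[0.5,[8,-260,0],28],[0.5,[9,-295,0],31],[0.5,[10,-330,0],32]]'; python3 -m creep '[[0.5,[0,0,0],0],[0.5,[0,0,0],0]]';python3 - <<'E'
from h import *
go([.6013,.3066,.1],-29)
E
```

```text
clock: 31.33
eef_pos: [0.6033, 0.2802, 0.175]
tool_rot: [3.141, 0.0, -0.509]
contact_force: [0.9, -0.2, -0.5]
opening: 0.5
clock: 31.5
eef_pos: [0.6029, 0.2807, 0.1747]
tool_rot: [3.141, 0.001, -0.502]
contact_force: [0.0, -0.7, -0.1]
opening: 0.499
now [0.6029 0.2807 0.1747] yaw -28.8 q6 0.86 t 31.5 F [ 0.  -0.7 -0.1] op 0.499
shift [-13.9 -22.   74.7] turn 0.2  alt -179.8
```

```bash
python3 -m creep '[[0.4,[-7,-11,0],0],[0.4,[-13.9,-22,10],0],[0.4,[-13.9,-22,30],0],[0.4,[-13.9,-22,55],0],[0.4,[-13.9,-22,74],0],[0.4,[-13.9,-22,74],0],[0.4,[-13.9,-22,74],0]]';python3 - <<'E'
from h import *
go([.6013,.3066,.056],-29)
im,d=bot.capture("scene"); cv2.imwrite("pics/s18.png",cv2.resize(im[180:290,340:460],None,fx=5,fy=5,interpolation=cv2.INTER_CUBIC))
E
```

```text
clock: 32.08
eef_pos: [0.601, 0.3039, 0.0994]
tool_rot: [3.139, 0.003, -0.507]
contact_force: [0.6, -1.4, 0.3]
opening: 0.601
now [0.601  0.3039 0.0994] yaw -29.0 q6 0.9 t 32.08 F [ 0.6 -1.4  0.3] op 0.601
shift [-1.  -2.7 43.4] turn -0.0  alt 180.0
```

View pics/s18.png

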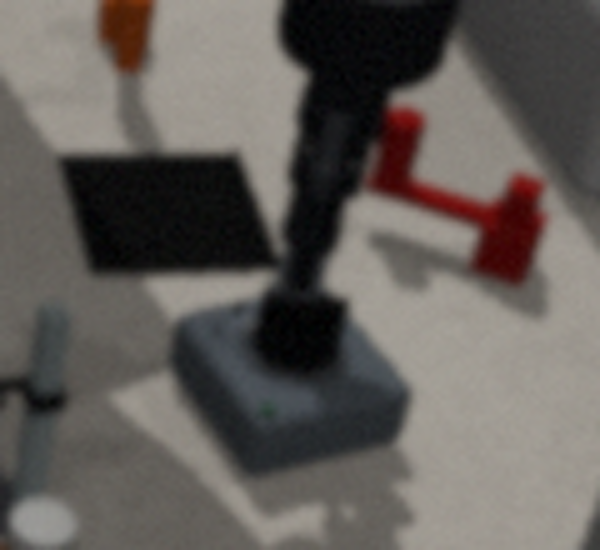

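```bash
python3 -m creep '[[0.4,[-0.5,-2,10],0],[0.4,[-0.5,-2,25],0],[0.4,[-0.5,-2,37],0],[0.4,[-0.5,-2,42],0],[0.4,[-0.5,-2,42],0],[0.4,[-0.5,-2,42],0]]'; python3 -m creep '[[0.7,[0,0,0],0],[1,[0,0,0],0],[1,[0,0,0],0],[1,[0,0,0],0],[1,[0,0,0],0],[1,[0,0,0],0],[1,[0,0,0],0],[1,[0,0,0],0]]' 30;python3 -c "
from h import *
go([.6013,.3066,.056],-29)"
```

```text
clock: 32.63
eef_pos: [0.6022, 0.3063, 0.0586]
tool_rot: [3.14, 0.001, -0.506]
contact_force: [-0.0, -1.0, 0.1]
opening: 0.601
clock: 33.3
eef_pos: [0.6017, 0.308, 0.0607]
tool_rot: [-3.141, 0.002, -0.505]
contact_force: [-9.8, 3.1, 7.0]
opening: 0.156
now [0.6017 0.308  0.0607] yaw -28.9 q6 0.9 t 33.3 F [-9.8  3.1  7. ] op 0.156
shift [0.4 1.4 4.7] turn 0.1  alt -179.9
```

```bash
python3 -m creep '[[1,[-1,0,-2],0],[1,[-1,0,-3],0],[1,[-1,0,-3],0]]'; python3 -m creep '[[1,[0,0,0],6],[1,[0,0,0],12],[1,[0,0,0],18],[1,[0,0,0],24],[1,[0,0,0],30],[1,[0,0,0],36],[1,[0,0,0],36]]'; python3 -m creep '[[1,[0,0,0],6],[1,[0,0,0],12],[1,[0,0,0],18],[1,[0,0,0],24],[1,[0,0,0],30],[1,[0,0,0],33],[1,[0,0,0],33]]';python3 -c "
from h import *
go([.6013,.3066,.056],-98)"
```

```text
clock: 33.55
eef_pos: [0.6013, 0.308, 0.061]
tool_rot: [-3.141, 0.001, -0.505]
contact_force: [4.2, 5.8, -13.1]
opening: 0.151
clock: 34.13
eef_pos: [0.6013, 0.308, 0.061]
tool_rot: [3.141, 0.002, -1.141]
contact_force: [3.1, 6.9, -11.8]
opening: 0.154
clock: 34.72
eef_pos: [0.6012, 0.3081, 0.061]
tool_rot: [3.14, 0.001, -1.713]
contact_force: [1.7, 6.6, -12.1]
opening: 0.156
now [0.6012 0.3081 0.061 ] yaw -98.2 q6 2.11 t 34.72 F [  1.7   6.6 -12.1] op 0.156
shift [ 1.5 -0.3  5. ] turn -0.2  alt 179.8
```

Turned to the three-dot angle; release and lift.

```bash
python3 -m creep '[[1,[0,0,2],0],[0.5,[0,0,2],0],[0.5,[0,0,2],0],[0.5,[0,0,2],0],[0.5,[0,0,2],0],[0.5,[0,0,-10],0],[0.5,[0,0,-45],0],[0.5,[0,0,-80],0],[0.5,[0,0,-115],0],[0.5,[0,0,-115],0]]'; python3 -c "
from h import *
go([.6155,-.1218,.176],0)"
```

```text
clock: 35.55
eef_pos: [0.6062, 0.3087, 0.1889]
tool_rot: [-3.129, 0.007, -1.71]
contact_force: [1.8, 0.6, 1.4]
opening: 0.5
now [0.6062 0.3087 0.1889] yaw -98.0 q6 2.11 t 35.55 F [1.8 0.6 1.4] op 0.5
shift [425.1 -68.9  10.7] turn 82.0  alt -98.0
```

```bash
python3 -m creep '[[0.5,[20,-4,0],-4],[0.5,[50,-8,0],-9],[0.5,[85,-14,0],-15],[0.5,[120,-20,0],-21],[0.5,[155,-26,0],-27],[0.5,[190,-31,0],-34],[0.5,[225,-37,0],-41],[0.5,[260,-43,0],-48],[0.5,[295,-49,0],-55],[0.5,[330,-55,0],-62]]'; python3 -m creep '[[0.5,[0,0,0],-7],[0.5,[0,0,0],-14],[0.5,[0,0,0],-21],[0.5,[0,0,0],-28],[0.5,[0,0,0],-35],[0.5,[0,0,0],-38.5],[0.5,[0,0,0],-38.5]]'
python3 - <<'E'
from h import *
go([.6155,-.1218,.176],2.8)
im,d=bot.capture("top"); W=cloud("top",d); np.savez("pics/top19.npz",im=im,d=d)
A=cv2.resize(im[138:190,138:190],(520,520),interpolation=cv2.INTER_CUBIC)
cv2.imwrite("pics/k2.png",cv2.normalize(A,None,0,255,cv2.NORM_MINMAX))
k=np.zeros(W.shape[:2],bool); k[135:195,135:195]=1; k&=(W[...,2]>.065)&(W[...,2]<.09); Q=W[k]; D=Q[:,:2]-Q[:,:2].mean(0); e,V=np.linalg.eigh(np.cov(D.T)); print("bar dir",np.degrees(np.arctan2(V[1,1],V[0,1])))
E
```

```text
clock: 36.38
eef_pos: [0.6106, -0.0293, 0.1787]
tool_rot: [-3.141, -0.001, -0.622]
contact_force: [0.0, 0.1, 0.5]
opening: 0.499
clock: 36.97
eef_pos: [0.6108, -0.0276, 0.1785]
tool_rot: [3.141, -0.001, 0.047]
contact_force: [-0.0, -0.6, 0.2]
opening: 0.496
now [ 0.6108 -0.0276  0.1785] yaw 2.7 q6 -0.18 t 36.97 F [-0.  -0.6  0.2] op 0.496
shift [ 0.3 94.3  2.5] turn -0.1  alt 179.9
bar dir 174.87120605092562
```

View pics/k2.png

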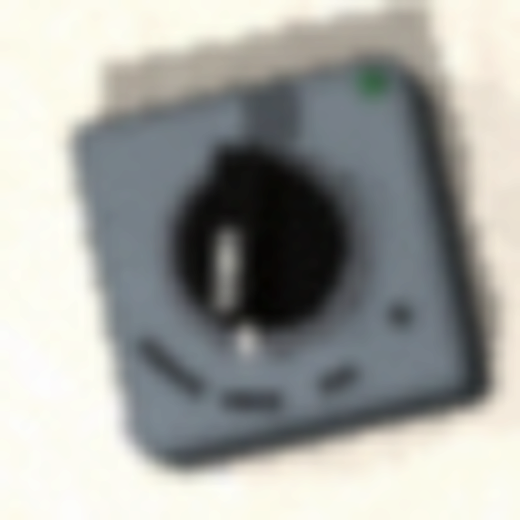

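```bash
python3 -m creep '[[0.5,[0,20,0],0],[0.5,[0,50,0],0],[0.5,[0,80,0],0],[0.5,[0.3,94.3,0],0],[0.5,[0.3,94.3,0],0],[0.5,[0.3,94.3,0],0]]';python3 - <<'E'
from h import *
go([.6155,-.1218,.0875],2.8)
im,d=bot.capture("scene"); cv2.imwrite("pics/s19.png",cv2.resize(im[130:320,180:380],None,fx=3,fy=3,interpolation=cv2.INTER_CUBIC))
im,d=bot.capture("top"); W=cloud("top",d); np.savez("pics/top20.npz",im=im,d=d)
k=(W[...,2]>.115)&(W[...,2]<.14); k[:130]=0;k[175:]=0;k[:,:290]=0;k[:,325:]=0
n,l,s,c=cv2.connectedComponentsWithStats(k.astype(np.uint8)); 
for j in range(1,n):
    if s[j,4]>15: print(s[j],W[l==j].mean(0))
E
```

```text
clock: 37.52
eef_pos: [0.615, -0.1221, 0.1777]
tool_rot: [-3.141, -0.0, 0.04]
contact_force: [0.1, 0.1, -1.1]
opening: 0.499
now [ 0.615  -0.1221  0.1777] yaw 2.3 q6 -0.32 t 37.52 F [ 0.1  0.1 -1.1] op 0.499
shift [ 0.5 -0.3 90.2] turn -0.5  alt 179.5
[302 144   3   8  16] [ 0.61247939 -0.04499952  0.12674921]
```

View pics/s19.png

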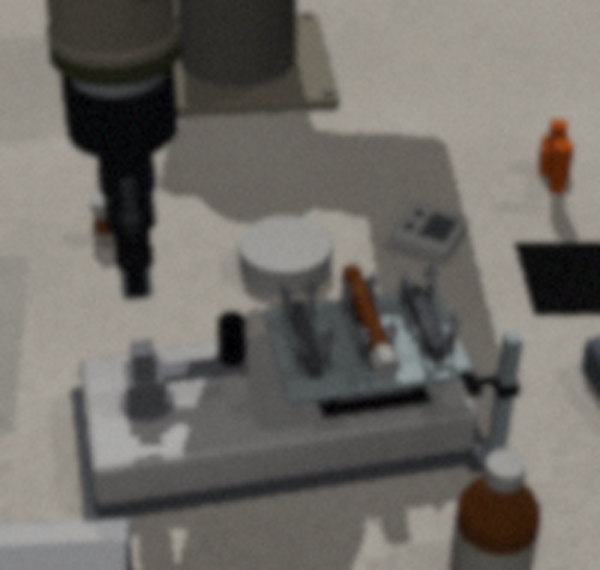

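```bash
python3 -m creep '[[0.5,[0.5,-0.3,25],0],[0.5,[0.5,-0.3,55],0],[0.5,[0.5,-0.3,75],0],[0.5,[0.5,-0.3,85],0],[0.5,[0.5,-0.3,89],0],[0.5,[0.5,-0.3,89],0],[0.5,[0.5,-0.3,89],0]]'; python3 -m creep '[[0.7,[0,0,0],0],[1,[0,0,0],0],[1,[0,0,0],0],[1,[0,0,0],0],[1,[0,0,0],0],[1,[0,0,0],0],[1,[0,0,0],0],[1,[0,0,0],0]]' 60;python3 -c "
from h import *
go([.6155,-.1218,.0875],2.8)"
```

```text
clock: 38.2
eef_pos: [0.6164, -0.121, 0.09]
tool_rot: [3.141, -0.002, 0.044]
contact_force: [0.8, -0.0, 0.7]
opening: 0.498
clock: 38.87
eef_pos: [0.6161, -0.1216, 0.0905]
tool_rot: [3.141, -0.002, 0.044]
contact_force: [-4.2, -0.1, 7.5]
opening: 0.194
now [ 0.6161 -0.1216  0.0905] yaw 2.5 q6 -0.32 t 38.87 F [-4.2 -0.1  7.5] op 0.194
shift [-0.6  0.1  3. ] turn -0.3  alt 179.7
```

```bash
python3 -m creep '[[1,[-0.5,0,-3],0],[1,[-0.5,0,-8],0],[1,[-0.5,0,-14],0],[1,[-0.5,0,-20],0],[1,[-0.5,0,-30],0],[1,[-0.5,0,-55],0],[1,[-0.5,0,-85],0],[1,[-0.5,0,-115],0],[1,[-0.5,0,-115],0]]';  python3 lv2.py c
python3 - <<'E'
from h import *
im=np.load("pics/lastc.npz")["s"]
cv2.imwrite("pics/s20.png",cv2.resize(im[110:320,180:380],None,fx=2.8,fy=2.8,interpolation=cv2.INTER_CUBIC))
z=np.load("pics/top19.npz"); g=cv2.cvtColor(z["im"],cv2.COLOR_BGR2GRAY); m=np.zeros_like(g); m[195:260,140:210]=(g[195:260,140:210]<60); n,l,s,c=cv2.connectedComponentsWithStats(m); j=1+np.argmax(s[1:,4]); v,u=np.nonzero(l==j)
P=np.array([ray("top",a,b,.002)[:2] for a,b in zip(u,v)],np.float32)*1000; print("mat",s[j],cv2.minAreaRect(P))
go([.45,.3,.2],5)
E
```

```text
clock: 39.62
eef_pos: [0.6182, -0.1223, 0.2124]
tool_rot: [3.138, -0.01, 0.044]
contact_force: [0.8, 0.1, -0.9]
opening: 0.195
sp 85.11 [85.1 85.1 85.2]
sm 84.98 [85.1 85.  84.8]
tp 84.81 [84.9 84.8 84.7]
tm 85.35 [85.5 85.1 85.4]
mat [ 153  207   42   41 1554] ((439.79290771484375, 293.428955078125), (102.96056365966797, 103.07633209228516), 85.39053344726562)
now [ 0.6136 -0.121   0.2011] yaw 2.5 q6 -0.32 t 39.92 F [-0.3  0.6 -2.7] op 0.191
shift [-145.  -427.7    2.2] turn -2.5  alt 177.5
```

View pics/s20.png

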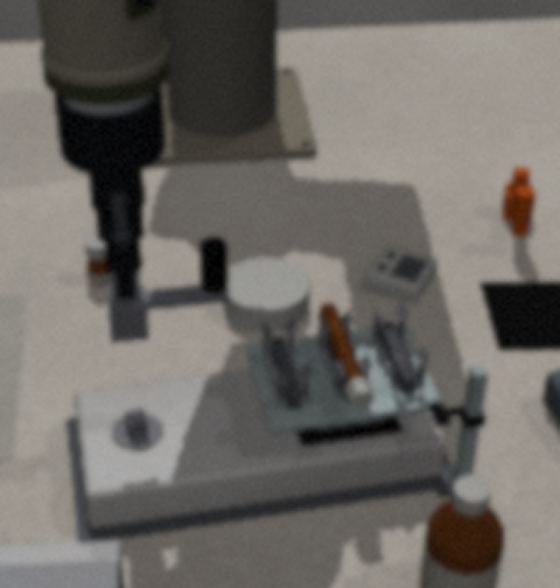

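```bash
python3 -c "
from h import *
go([.4405,.274,.2],2.5)"; python3 -m creep '[[1,[-10,-22,0],0],[1,[-22,-50,0],0],[1,[-36,-84,0],0],[1,[-50,-118,0],0],[1,[-64,-152,0],0],[1,[-78,-186,0],0],[1,[-92,-220,0],0],[1,[-106,-254,0],0],[1,[-120,-288,0],0],[1,[-134,-322,0],0]]';python3 -m creep '[[1,[0,0,0],0],[1,[0,0,0],0],[1,[0,0,0],0]]'; python3 -c "
from h import *
go([.4405,.274,.15],2.5)"
```

```text
now [ 0.6136 -0.121   0.2011] yaw 2.5 q6 -0.32 t 39.92 F [-0.3  0.6 -2.7] op 0.191
shift [-155.7 -402.2    2.2] turn 0.0  alt -180.0
clock: 40.75
eef_pos: [0.465, 0.1956, 0.2019]
tool_rot: [3.141, 0.003, 0.044]
contact_force: [0.9, 0.7, -2.6]
opening: 0.193
clock: 41.0
eef_pos: [0.4664, 0.1942, 0.2024]
tool_rot: [3.141, 0.002, 0.045]
contact_force: [0.0, -0.3, -3.2]
opening: 0.189
now [0.4664 0.1942 0.2024] yaw 2.6 q6 0.25 t 41.0 F [ 0.  -0.3 -3.2] op 0.189
shift [-22.3 -80.9  52.4] turn 0.1  alt -179.9
```

```bash
python3 -m creep '[[1,[-7,-27,0],0],[1,[-15,-54,0],0],[1,[-20,-74,0],0],[1,[-22.3,-80.9,0],0],[1,[-22.3,-80.9,20],0],[1,[-22.3,-80.9,50],0],[1,[-22.3,-80.9,80],0],[1,[-22.3,-80.9,100],0],[1,[-22.3,-80.9,100],0],[1,[-22.3,-80.9,100],0]]';python3 - <<'E'
from h import *
go([.4405,.274,.0425],2.5)
im,d=bot.capture("scene"); cv2.imwrite("pics/s21.png",cv2.resize(im[130:280,310:460],None,fx=4,fy=4,interpolation=cv2.INTER_CUBIC))
E
```

```text
clock: 41.83
eef_pos: [0.4406, 0.2725, 0.1021]
tool_rot: [3.14, 0.003, 0.042]
contact_force: [0.8, -0.2, -3.3]
opening: 0.193
now [0.4406 0.2725 0.1021] yaw 2.4 q6 0.41 t 41.83 F [ 0.8 -0.2 -3.3] op 0.193
shift [ 0.1 -1.6 59.6] turn -0.1  alt 179.9
```

View pics/s21.png

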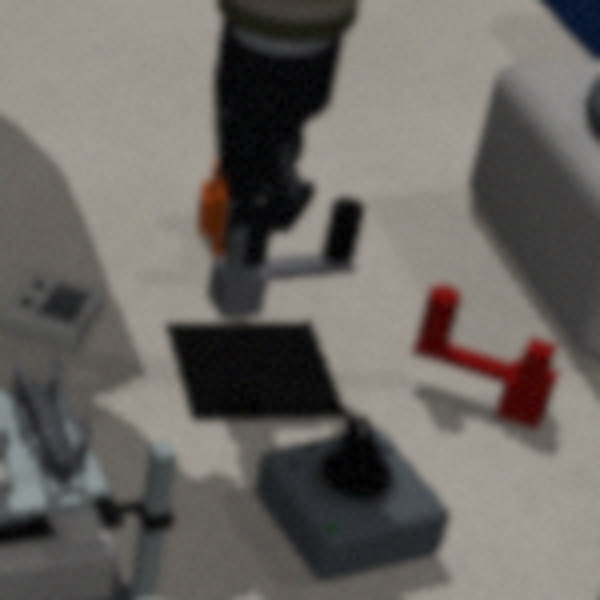

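```bash
python3 -m creep '[[1,[0,-1.5,15],0],[1,[0,-1.5,35],0],[1,[0,-1.5,48],0],[1,[0,-1.5,56],0],[1,[0,-1.5,56],0],[1,[0,-1.5,56],0]]' | tr '\n' ' ';for i in 1 2 3 ; do echo; python3 -m creep '[[1,[0,0,1],0],[1,[0,0,1.3],0],[1,[0,0,1.3],0]]' | tr '\n' ' '; done
```

```text
clock: 42.38 eef_pos: [0.4421, 0.276, 0.0488] tool_rot: [-3.141, -0.001, 0.044] contact_force: [0.3, 0.3, -2.9] opening: 0.194 
clock: 42.63 eef_pos: [0.4419, 0.2762, 0.0473] tool_rot: [-3.141, -0.002, 0.044] contact_force: [0.5, 0.2, -2.6] opening: 0.195 
clock: 42.88 eef_pos: [0.4411, 0.2758, 0.0449] tool_rot: [3.142, -0.0, 0.044] contact_force: [-0.5, 0.2, -5.0] opening: 0.192 
clock: 43.13 eef_pos: [0.4409, 0.2758, 0.0434] tool_rot: [3.141, 0.0, 0.044] contact_force: [-0.4, 0.4, -3.6] opening: 0.194
```

```bash
for i in 1 2 ; do python3 -m creep '[[1,[0,0,0.5],0],[1,[0,0,0.7],0],[1,[0,0,0.7],0]]' | tr '\n' ' ';echo; done
```

```text
clock: 43.38 eef_pos: [0.4411, 0.2758, 0.0428] tool_rot: [3.142, 0.0, 0.044] contact_force: [0.0, -0.4, -2.6] opening: 0.193 
clock: 43.63 eef_pos: [0.4412, 0.2759, 0.0426] tool_rot: [-3.142, -0.0, 0.044] contact_force: [-2.8, -1.2, 1.8] opening: 0.194
```

Contact with the mat. Release and retreat upward.

```bash
python3 -m creep '[[0.5,[0,0,0],0],[0.5,[0,0,0],0],[0.5,[0,0,0],0],[0.5,[0,0,0],0],[0.5,[0,0,-15],0],[0.5,[0,0,-45],0],[0.5,[0,0,-85],0],[0.5,[0,0,-125],0],[0.5,[0,0,-150],0],[0.5,[0,0,-150],0]]'; python3 -c "
from h import *
go([.36,.0,.25],2.5)"
```

```text
clock: 44.47
eef_pos: [0.4447, 0.2776, 0.2]
tool_rot: [-3.137, -0.011, 0.044]
contact_force: [0.2, 0.2, 0.9]
opening: 0.499
now [0.4447 0.2776 0.2   ] yaw 2.5 q6 0.42 t 44.47 F [0.2 0.2 0.9] op 0.499
shift [-96.2 273.4 -52.4] turn 0.0  alt -180.0
```

```bash
python3 -m creep '[[0.5,[-5,15,-10],0],[0.5,[-10,50,-30],0],[0.5,[-15,85,-40],0],[0.5,[-20,120,-40],0],[0.5,[-25,155,-40],0],[0.5,[-30,190,-40],0],[0.5,[-35,225,-40],0],[0.5,[-40,260,-40],0],[0.5,[-45,295,-40],0],[0.5,[-50,330,-40],0]]'; python3 -m creep '[[0.5,[-5,35,0],0],[0.5,[-15,70,0],0],[0.5,[-25,105,0],0],[0.5,[-35,140,0],0],[0.5,[-50,175,0],0],[0.5,[-60,210,0],0],[0.5,[-70,245,0],0],[0.5,[-85,280,0],0],[0.5,[-100,310,0],0],[0.5,[-100,310,0],0]]'; python3 lv2.py d
python3 - <<'E'
from h import *
z=np.load("pics/lastd.npz"); cv2.imwrite("pics/sf.png",z["s"]); cv2.imwrite("pics/tf.png",z["t"])
cv2.imwrite("pics/sfz.png",cv2.resize(z["s"][150:310,190:460],None,fx=2.9,fy=2.9,interpolation=cv2.INTER_CUBIC))
W=cloud("top",z["td"])
S=np.zeros(W.shape[:2],bool); S[195:260,135:215]=1
for lo,hi,nm in((.05,.066,"boss"),(.068,.09,"handle"),(.028,.045,"arm")):
    Q=W[S&(W[...,2]>lo)&(W[...,2]<hi)]; print(nm,len(Q),Q.mean(0).round(4),cv2.minAreaRect(Q[:,:2].astype(np.float32)*1000))
s=bot.get_state(); print(s["clock"],s["eef_pos"])
E
```

```text
clock: 45.3
eef_pos: [0.4051, -0.0576, 0.2319]
tool_rot: [3.141, -0.0, 0.044]
contact_force: [0.7, -0.4, 0.6]
opening: 0.501
clock: 46.13
eef_pos: [0.3165, -0.3746, 0.2314]
tool_rot: [3.14, 0.002, 0.04]
contact_force: [0.8, 0.3, -0.1]
opening: 0.504
sp 85.15 [85.2 85.1 85.1]
sm 85.03 [85.5 84.9 84.7]
tp 84.9 [84.9 84.8 85. ]
tm 84.42 [85.3 84.  84. ]
boss 66 [0.4396 0.2871 0.0587] ((439.0374450683594, 303.7018737792969), (17.571744918823242, 76.94168090820312), 4.239085674285889)
handle 71 [0.4371 0.3438 0.0777] ((436.8955078125, 345.08917236328125), (21.469524383544922, 19.889780044555664), 88.18367004394531)
arm 208 [0.4394 0.2967 0.0341] ((439.81793212890625, 299.0920715332031), (29.94961929321289, 81.04474639892578), 2.7029356956481934)
46.4333 [ 0.31987471 -0.36915349  0.23205389]
```

View pics/tf.png

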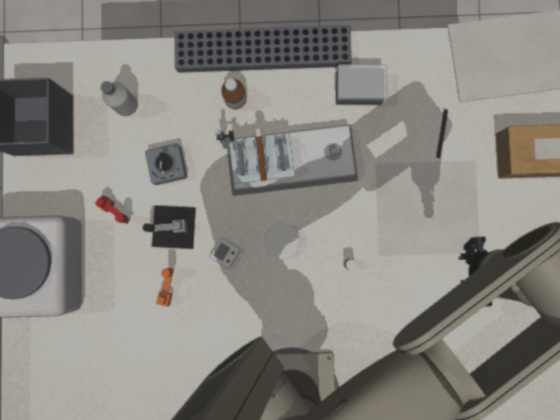

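View pics/sfz.png

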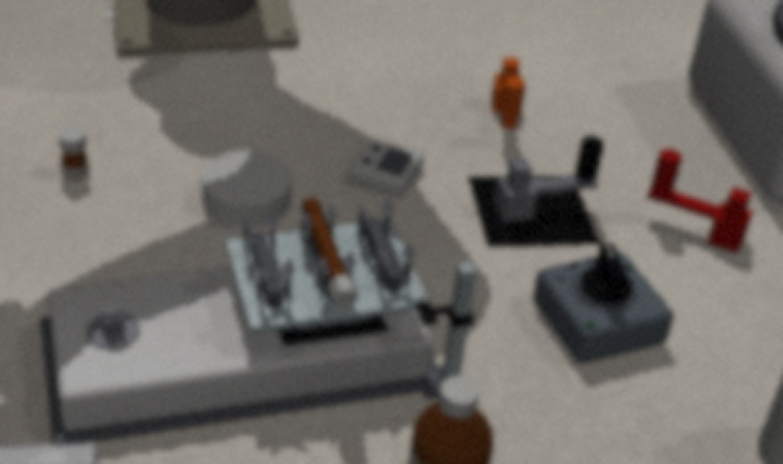

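View pics/sf.png

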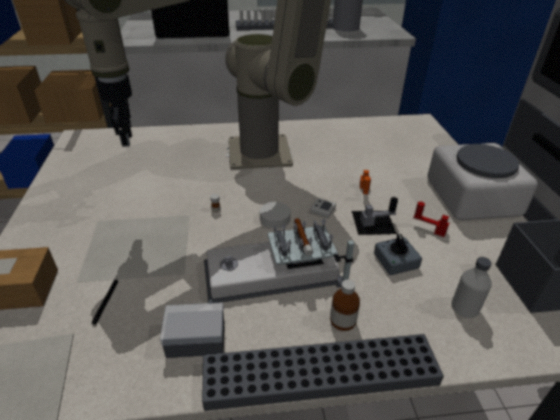

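Run:
```python
from h import *
z=np.load("pics/lastd.npz"); W=cloud("top",z["td"]); hsv=cv2.cvtColor(z["t"],cv2.COLOR_BGR2HSV)
k=np.zeros(W.shape[:2],bool); k[125:185,250:275]=1; k&=(hsv[...,0]<20)&(hsv[...,1]>110); Q=W[k]; print(len(Q),np.percentile(Q[:,2],[10,50,90]).round(4),np.polyfit(Q[:,0]-.6,Q[:,2],1).round(3))
print(np.round(bot.get_state()["contact_force"],1))
bot.finish_job()
```

```text
167 [0.1154 0.1184 0.1212] [0.    0.118]
[ 0.1  0.6 -0.2]
the job is handed in; nothing more can be done
```

The job is done and handed in at about 46 s of the 210 s allowed. I found only one reference tube on the bench.

- **Tube:** it snapped into the middle clip. At hand-in it lay level with its top about 118 mm up, against 119 mm expected when fully seated. Just after clipping it measured within about 1 mm of centred lengthwise.
- **Table height:** I fitted the crank on the stub and wound about 2.25 turns clockwise. The last readings put the table at 84.9 to 85.2 mm and the marker at 84.4 to 85.0 mm. They agree to about 0.5 mm. The top camera's marker reading varied by about 1 mm from picture to picture.
- **Selector:** I turned it from one dot to three dots. A picture afterwards shows the white line pointing at the three dots. The bar turned about 66° by the camera, against 69° expected.
- **Crank:** it stands upright on its mat, about 18 mm off centre, with the handle end just reaching the mat's edge. The handle top measures about 78 mm up, as it should.

The final pictures from both cameras show nothing else visibly moved, and the gripper is clear of everything. No check failed.

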